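# Load a two-up soap stamping jig

## Robot

A 6-joint arm with a two-finger parallel gripper is mounted at the origin on a cart in front of the work surface, level with it; the furniture and walls round the work are solid. World frame = base frame: x ahead of the robot, y to its left, z up, the work surface at z = 0. Lengths are in mm, angles in degrees, forces in N, time in s.
With the tool pointing down it reaches from about 275 to 725 mm from the base axis. Payload 15.9 kg.
Tool frame: the origin (TCP) lies at the very end of the fingers, on their centre line; the grasp point (between the pads) lies bot.grip_point_offset behind it (bot.grip_point_offset is the distance from the TCP to the grasp point, in mm); z points along the fingers, x is the direction in which the jaws open and shut, and the axes are right-handed (so a half turn about z gives the same grasp; the last joint's range is limited). The gripper opens to 85 mm and grips with 20 to 120 N. Pads are 22 mm wide; open, the fingers measure 114 mm over their backs; the gripper's body (76 mm by 85 mm) begins 54 mm behind the grasp point. The pads swing forward as they close: fully open they stand 13 mm farther back than shut.
Start: joints at [63.713, 12.198, -1.971, 75.831, 0, 90], TCP at [221.428, 448.28, 193.006] pointing down, gripper open.
Joint ranges: [-170.91, 170.91], [-42.67, 98.43], [-65.05, 77.54], [-120.47, 116.71], [-90, 82.35], [-180, 180]. Speed limits (degrees/s): [108.29, 108.29, 136.94, 147.25, 180, 180].

## Interface

Orientations are given as [roll, pitch, yaw] about the fixed x, y, z axes, in that order (R = Rz(yaw) Ry(pitch) Rx(roll)).
In Python, from station import bot gives the robot as it stands. The module is installed in compiled form; this text tells all that it offers.
- The arm moves only by the tool step_arm, never from a script. Its argument "rows" is one flat list of numbers, 4 for each row, row after row: the shift along the tool's x, y, z in mm, then the turn about the tool's z in rad. In form: [x, y, z, roll, x, y, z, roll, ...]. A call has 1 to 8 rows; each row is the pose to reach, as a shift and turn from the pose commanded when the call began, along the tool's axes at that moment; what a row does not reach only later rows make up. A row lasts 1/12 s, in which the tool goes at most 41.7 mm and 7.16 degrees, less where a joint would pass 70% of its speed; a pose out of reach is approached as far as the arm can. A call with a gripper value outside its range is refused whole. "hand" is the opening, from -1 (shut) to 1 (fully open), so that 0 is half open, set as the call begins (left out, the last holds). The fingers move at their own pace and stop on an object; "force" is the grip in N (left out, the last holds). Time passes only in rows, so rows that repeat a pose let the fingers close. It gives the time, the measured TCP pose, the force and the opening at its end, in the units of the state.
- bot.state(): the state, without advancing time (a new reading comes with each control period).
- bot.read_camera(name): name is "side" or "top"; returns a dict with "color" (400x640x3 uint8, blue, green, red), "camera_matrix" (3x3 intrinsics, pixels), "k1" (the pictures are not rectified: a ray, as slopes to the right and down, at radius r is drawn at 1 + k1 r^2 times it, then the intrinsics apply), "R" (3x3) and "t" (3): a world point X has camera coordinates R X + t. Camera axes: x right, y down, z forward; pixel columns grow to the right and rows downward; lengths in mm; the calibration is good to about 2 mm. A picture is of the moment at which its call begins. There is no depth.
- bot.sign_off(): hands the job in, once; it reports no verdict.
Trained networks look in the newest picture that a camera, given by its name, has taken for a name from the list of things; names that differ only in an ending like _2 or _b are one class to them, and where a whole thing is asked for, a point or a joint stands for the part that bears it (a point fixed in the world has none). Each returns a list of dicts, best first, with "p" (0 to 1); they miss things now and then, are a little off and sometimes report something else, mostly with a low value. They report only what shows in the picture. A call takes as long as a camera call. They do not tell look-alikes from the thing itself.
- bot.boxes_of(camera, name): "bbox" ([left, top, width, height] in pixels, round what is visible of it).
- bot.mark_of(camera, name): "position" ([row, column] in pixels: a listed point, or the origin of a listed thing).
The state is a dict: "t": time; "qpos": joint angles; "joint_velocities": joint speeds; "joint_torque": joint torques, N m; "position": TCP position; "ee_rot": TCP orientation; "force": force on the tool from outside, world axes, zero at the start; "torque": the same for the moment, N m; "finger_gap": opening from 0.0 (shut) to 1.0 (fully open).
Only numpy, scipy, OpenCV 4.12 (cv2) and the standard library are available. Lean on these libraries where they do the work, as an engineer would, in place of code of your own. Each camera call takes 0.05 s, during which the arm holds its last target. There are 200 camera calls.

## Task

Get the next two soaps ready for stamping: lay the lavender bar and the charcoal bar flat in the two pockets of the wooden jig (either bar in either pocket), then fit the white guide plate over the jig's two steel pins, fully home on the rails. After that stand the dark stamp through the guide onto the lavender bar and the pale stamp through the other hole onto the charcoal bar, both upright and let go. Leave the cream bar and the pigment jar where they are.

Things in the scene. Friction and masses are not known exactly. Their poses are not given: they have to be found in the camera images.
- jig: Fixed wooden jig 190 (x) x 156 (y) mm. Origin: centre of underside, on the table; z up. Base top 16 mm up; two pockets 62 (x) x 88 (y) mm, centres x = -47, +47, y = 0, floor 8 mm up (4 mm play round a bar). Two darker rails along x, from y = 52 out to 76 mm each side, top 37 mm up. In each rail at x = 0, y = -64, +64 an 8 mm steel pin with cone tip, 37 to 55 mm up.
- guide: Loose white plate 184 (x) x 156 (y) x 12 mm, 0.25 kg. Origin: centre of underside; z up. Stamp bores 44 mm wide at x = -47, +47, y = 0; pin holes 12 mm wide at x = 0, y = -64, +64. On top, centred, a dark bar grip 18 (x) x 70 (y) mm, 12 to 37 mm above the underside: pinch it across x. On the jig its origin is over the jig's, 37 mm up, axes along the jig's (half turn allowed).
- lavender_bar: Loose lavender (pale purple) soap bar, 54 (x) x 79 (y) x 26 mm, about 0.1 kg. Origin: centre of its underside; z up.
- charcoal_bar: Loose charcoal (almost black) soap bar, 54 (x) x 80 (y) x 26 mm, about 0.1 kg. Origin: centre of its underside; z up.
- dark_stamp: Loose turned stamp of dark red-brown wood standing upright, 0.05 kg, 64 mm high: a round foot 36 mm wide and 27 mm high, a waist, and a knob about 30 mm wide whose widest part is about 50 mm above the foot. Origin: centre of the underside of the foot; z up.
- pale_stamp: Loose turned stamp of pale beige wood standing upright, of the same size and shape as the dark one (36 mm foot, 64 mm high, knob about 30 mm wide at about 50 mm). Origin: centre of the underside of the foot; z up.
- cream_bar: Cream-coloured soap bar, 54 x 80 x 25 mm, loose, not for this job: leave it where it is. Origin: centre of its underside.
- pigment_jar: Small glass jar of pink pigment with a round wooden lid, 49 mm wide and 70 mm high, loose, not for this job: leave it where it is. Origin: centre of its underside.
Not all that is in view belongs to the job. Leave any orange look-alike of the pale_stamp alone.

How it is judged:
By the outcome, as a careful person would: the job done as asked, in the order asked, and still so for the second after the job is handed in, with the robot touching nothing.
It also fails if it takes over 131 s, if anything falls off the work surface, if the arm or the gripper's body presses on something with over 40 N, if the wrist force passes 120 N, or if a joint passes its speed limit or range.

## Working session

There is one attempt and no reset: what is moved stays moved. The work goes in short steps, Python scripts to look and compute and a tool call to move; the robot and the scene stay as the last step left them, time stands still between calls to the robot, and variables do not carry over. Pictures are saved under pics/ and viewed, about 12 in all and at most 16, crops included, and the job is handed in when it is done.

Besides the shell and the picture viewer there is one more tool, called after "Request:" in YAML: its name, and indented under it one key for each argument. step_arm: Moves the arm, as the interface text tells. Its arguments: {"type":"object","properties":{"rows":{"type":"array"},"hand":{"type":"number"},"force":{"type":"number"}},"required":["rows"]}

```bash
mkdir -p pics; cat > h.py <<'E'
from station import bot
import numpy as np, cv2
def cam(n,save=None):
    c=bot.read_camera(n)
    if save: cv2.imwrite('pics/'+save,c['color'])
    return c
def ray(c,u,v):
    K=np.array(c['camera_matrix']);x=(u-K[0,2])/K[0,0];y=(v-K[1,2])/K[1,1]
    rd=np.hypot(x,y);r=rd
    for _ in range(20): r=rd/(1+c['k1']*r*r)
    s=r/rd if rd>0 else 1
    R=np.array(c['R']);t=np.array(c['t'])
    return -R.T@t, R.T@np.array([x*s,y*s,1])
def at(c,u,v,z):
    o,d=ray(c,u,v);return o+d*(z-o[2])/d[2]
def px(c,X):
    R=np.array(c['R']);p=R@np.array(X,float)+np.array(c['t']);x,y=p[:2]/p[2];f=1+c['k1']*(x*x+y*y);K=np.array(c['camera_matrix'])
    return np.array([K[0,0]*x*f+K[0,2],K[1,1]*y*f+K[1,2]])
E
python3 - <<'E'
from h import *
print(bot.grip_point_offset,bot.state())
for n in('top','side'):
    c=cam(n,n+'0.png');print(n,-np.array(c['R']).T@c['t'],np.array(c['R'])[2],c['k1'],c['camera_matrix'][0])
    for k in 'jig guide lavender_bar charcoal_bar dark_stamp pale_stamp cream_bar pigment_jar'.split():
        b=bot.boxes_of(n,k)[:3];m=bot.mark_of(n,k)[:3]
        print(k,[(np.round(i['bbox']).tolist(),round(i['p'],2)) for i in b])
        print('   ',[(np.round(i['position'],1).tolist(),round(i['p'],2),np.round(at(c,i['position'][1],i['position'][0],0)[:2]).tolist()) for i in m])
E
```

```text
18.700000000000003 {'t': 0.0, 'qpos': array([ 6.37140487e+01,  1.22243277e+01, -2.00955217e+00,  7.58287097e+01,
       -3.15755388e-04,  9.00015081e+01]), 'joint_velocities': array([ 0.05128063,  0.06441977,  0.04331204,  0.07183258, -0.03514086,
       -0.06499057]), 'joint_torque': array([ 2.57963460e-03, -6.86148119e+01,  4.87120843e+01,  1.74671196e-02,
        3.09069474e-04, -3.50962762e-05]), 'position': array([221.26253102, 447.9628035 , 192.51122512]), 'ee_rot': array([1.79999683e+02, 6.25895277e-02, 6.37125405e+01]), 'force': array([-0.05440551, -0.47600339, -0.77932797]), 'torque': array([ 1.86812276e-02, -2.64882256e-06,  1.48048470e-02]), 'finger_gap': 0.9994779080665088}
top [ 484.31465686   -8.17126241 1458.93238037] [ 0.04484644 -0.00722891 -0.99896774] 0.023522572975138448 [440.9959679    0.         327.21773272]
jig [([244.0, 149.0, 53.0, 64.0], 0.72)]
    [([180.4, 271.6], 0.66, [622.0, 166.0]), ([245.0, 248.2], 0.23, [408.0, 240.0])]
guide [([348.0, 156.0, 58.0, 64.0], 0.78)]
    [([187.9, 375.9], 0.7, [601.0, -180.0])]
lavender_bar [([234.0, 237.0, 26.0, 22.0], 
[... 823 characters left out ...]
18.0], 0.27)]
    [([254.2, 355.2], 0.88, [607.0, -176.0])]
lavender_bar [([226.0, 168.0, 25.0, 22.0], 0.75)]
    [([180.2, 238.4], 0.63, [390.0, 238.0])]
charcoal_bar [([265.0, 235.0, 24.0, 30.0], 0.59)]
    [([253.1, 275.4], 0.87, [423.0, -118.0])]
dark_stamp [([258.0, 179.0, 12.0, 24.0], 0.52)]
    [([201.7, 262.7], 0.62, [437.0, 107.0])]
pale_stamp [([230.0, 288.0, 24.0, 30.0], 0.74), ([266.0, 269.0, 17.0, 26.0], 0.7)]
    [([289.9, 276.6], 0.7, [398.0, -242.0]), ([314.2, 242.6], 0.6, [314.0, -293.0]), ([252.4, 274.5], 0.44, [422.0, -115.0])]
cream_bar [([263.0, 209.0, 22.0, 27.0], 0.68)]
    []
pigment_jar [([389.0, 189.0, 16.0, 29.0], 0.89)]
    [([211.6, 394.2], 0.89, [769.0, -39.0])]
```

View pics/top0.png

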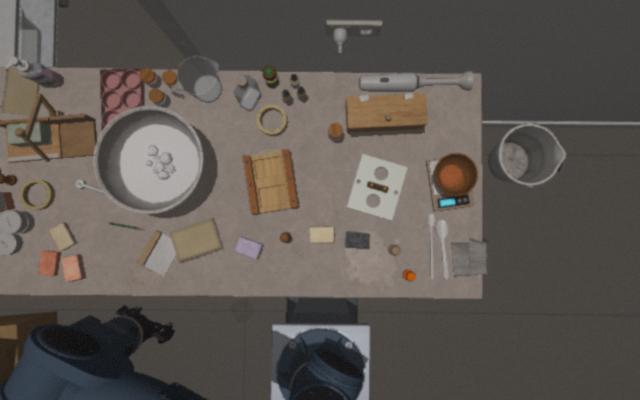

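View pics/side0.png

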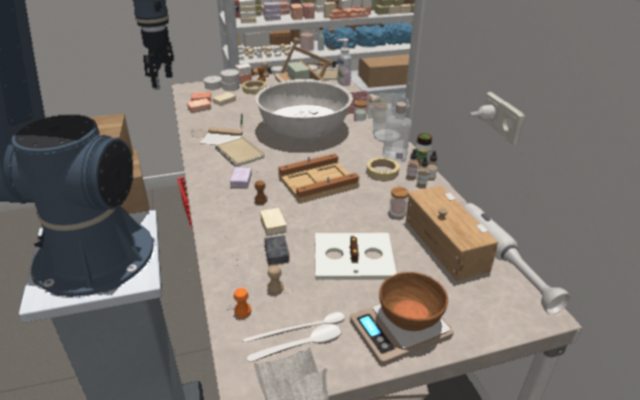

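The top view shows the jig at about (270,182), guide (377,188), lavender (248,247), charcoal (357,240), dark stamp (285,238), pale stamp (394,250), cream (321,235) and an orange decoy (410,275). Zooming in on the work.

```bash
python3 - <<'E'
import cv2,numpy as np
a=cv2.imread('pics/top0.png')[140:290,225:425]
a=np.clip((a/255.)**0.7*255,0,255).astype(np.uint8)
cv2.imwrite('pics/tc.png',cv2.resize(a,None,fx=4,fy=4,interpolation=cv2.INTER_CUBIC))
a=cv2.imread('pics/side0.png')[145:325,215:405]
a=np.clip((a/255.)**0.7*255,0,255).astype(np.uint8)
cv2.imwrite('pics/sc.png',cv2.resize(a,None,fx=3.3,fy=3.3,interpolation=cv2.INTER_CUBIC))
E
```

```text
(no output)
```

View pics/tc.png

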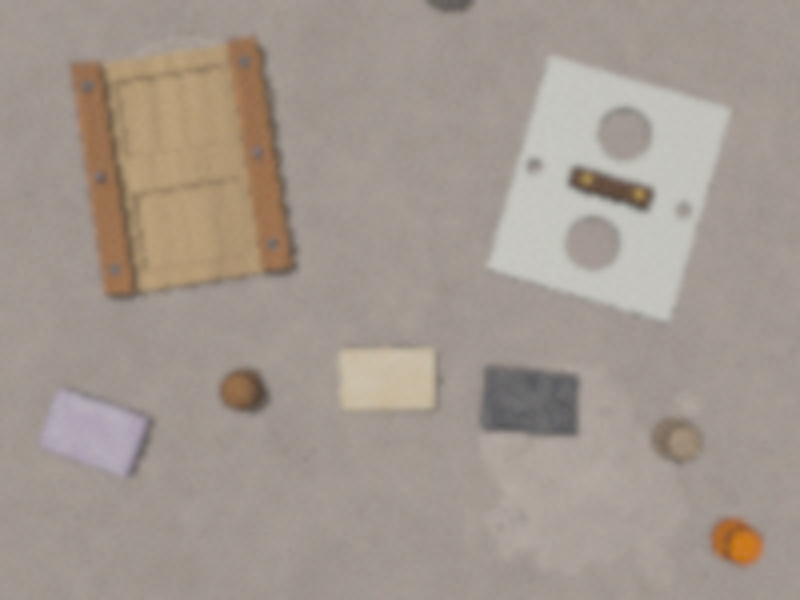

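View pics/sc.png

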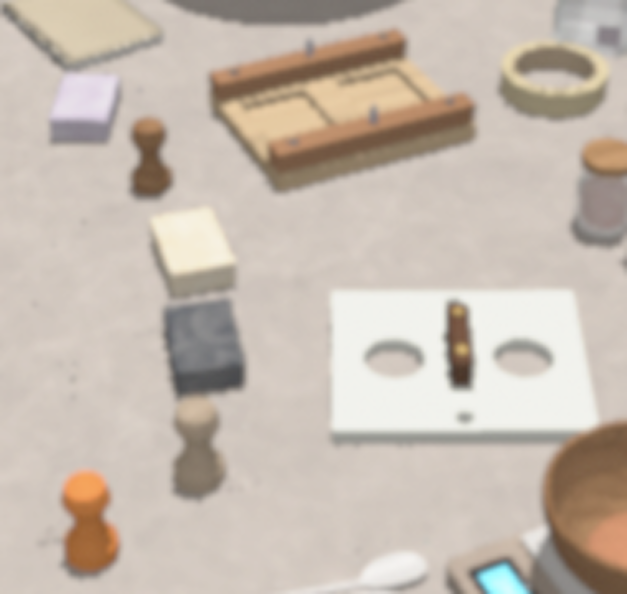

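```bash
cat > fit.py <<'E'
from h import *
from scipy.optimize import minimize
S=6
def box(a,b,z0,z1): return [(x,y,z) for x in(-a/2,a/2) for y in(-b/2,b/2) for z in(z0,z1)]
def cyl(r,z0,z1): return [(r*np.cos(t),r*np.sin(t),z) for t in np.linspace(0,6.28,25) for z in(z0,z1)]
BAR=[box(54,79.5,0,26)]; GUIDE=[box(184,156,0,12)]
STAMP=[cyl(18,0,25),cyl(9,20,45),cyl(12,40,60),cyl(15,46,54),cyl(7,60,64)]
def mask(img,bb,pad=9,thr=None,fn=None):
    x,y,w,h=[int(i) for i in bb];x0,y0=x-pad,y-pad
    a=img[y0:y+h+pad,x0:x+w+pad]
    a=cv2.resize(a,None,fx=S,fy=S,interpolation=cv2.INTER_CUBIC)
    lab=cv2.cvtColor(a,cv2.COLOR_BGR2LAB).astype(float)
    e=4*S;bg=np.median(np.concatenate([lab[:e].reshape(-1,3),lab[-e:].reshape(-1,3)]),0)
    d=np.sqrt((((lab-bg)*[0.7,2,2])**2).sum(2))
    t=thr or np.percentile(d,97)*.5
    m=(d>t).astype(np.uint8)
    n,l,s,_=cv2.connectedComponentsWithStats(m)
    k=1+np.argmax(s[1:,4]);return (l==k).astype(np.uint8),x0,y0
def fit(views,parts,p0,z=0,yawfit=True):
    # views: (cam,mask,x0,y0)
    def cost(p,full=False):
        yaw=np.radians(p[2]) if yawfit else 0
        R=np.array([[np.cos(yaw),-np.sin(yaw),0],[np.sin(yaw),np.cos(yaw),0],[0,0,1]])
        tot=[]
        for c,m,x0,y0 in views:
            r=np.zeros(m.shape,np.uint8)
            for P in parts:
                q=np.array([px(c,R@np.array(k)+[p[0],p[1],z]) for k in P])
                q=((q-[x0,y0]+.5)*S-.5)
                cv2.fillConvexPoly(r,cv2.convexHull(np.round(q*16).astype(np.int32)),1,shift=4)
            tot.append((r&m).sum()/max(1,(r|m).sum()))
        return tot if full else -sum(tot)
    s=np.array([[0,0,0],[6,0,0],[0,6,0],[0,0,8]]) if yawfit else np.array([[0,0],[6,0],[0,6]])
    p0=np.array(p0,float)[:s.shape[1]]
    r=minimize(cost,p0,method='Nelder-Mead',options=dict(initial_simplex=p0+s,xatol=.05,fatol=1e-4))
    return np.round(r.x,1),np.round(cost(r.x,True),3)
E
python3 - <<'E'
from fit import *
T=cam('top');D=cam('side')
B={'lavender':(BAR,(234,237,26,22),(226,168,25,22),(403,245,-15)),
'charcoal':(BAR,(345,230,25,20),(264,235,25,30),(430,-118,0)),
'cream':(BAR,(309,226,26,18),(260,207,26,28),(455,-9,0)),
'guide':(GUIDE,(345,154,63,66),(315,231,80,47),(604,-178,-14)),
'dark':(STAMP,(279,231,13,13),(255,180,13,25),(437,115)),
'pale':(STAMP,(388,244,13,12),(266,264,18,32),(398,-240))}
for k,(p,a,b,g) in B.items():
    va=(T,*mask(T['color'],a,5));vb=(D,*mask(D['color'],b,3 if k in('charcoal','cream','guide','pale') else 7))
    for n,v in (('both',[va,vb]),('top',[va]),('side',[vb])): print(k,n,*fit(v,p,g,yawfit=len(g)==3))
# jig
def tc(u,v):return 225+u/4-.375,140+v/4-.375
def sc(u,v):return 215+u/3.3-.35,145+v/3.3-.35
for u,v,z in[(88,86,37),(114,269,37),(245,61,37),(272,244,37),(101,177,55),(257,152,55)]: print('top',np.round(at(T,*tc(u,v),z)[:2],1))
for u,v,z in[(310,41,55),(374,107,55),(234,71,37),(386,38,37),(293,148,37),(453,101,37)]: print('side',np.round(at(D,*sc(u,v),z)[:2],1))
E
```

```text
lavender both [397.8 234.  -15. ] [0.886 0.779]
lavender top [400.1 234.8 -18.4] [0.904]
lavender side [396.2 231.6 -13.5] [0.804]
charcoal both [ 427.3 -118.4   -7. ] [0.884 0.792]
charcoal top [ 430.  -116.9   -3.3] [0.887]
charcoal side [ 425.1 -118.9   -8.8] [0.808]
cream both [445.1   0.7  -3.5] [0.829 0.572]
cream top [4.478e+02 2.000e-01 4.700e+00] [0.832]
cream side [451.6  -4.1  10.4] [0.566]
guide both [ 603.3 -181.3  -16.3] [0.792 0.634]
guide top [ 604.6 -181.5  -16.1] [0.796]
guide side [ 605.2 -167.5  -16.3] [0.653]
dark both [434.1 115.3] [0.894 0.75 ]
dark top [434.5 116. ] [0.898]
dark side [431.3 110.1] [0.821]
pale both [ 398.6 -237.1] [0.939 0.507]
pale top [ 398.6 -236.7] [0.94]
pale side [ 393.4 -239.6] [0.569]
top [680.  243.6]
top [532.2 220. ]
top [701.9 117.1]
top [553.8  93.2]
top [604.8 228.7]
top [626.3 104.9]
side [600.5 219.2]
side [622.2  95.7]
side [529.3 216.5]
side [677.6 235.9]
side [547.2  80.4]
side [699.9 113.9]
```

```bash
cat > go.py <<'E'
# go.py x0 y0 yaw0  x1 y1 yaw1 : shift in tool axes
import sys,numpy as np
a=[float(i) for i in sys.argv[1:]]
for i in range(0,len(a)-5,3):
    x0,y0,w0,x1,y1,w1=a[i:i+6];c,s=np.cos(np.radians(w0)),np.sin(np.radians(w0))
    d=np.array([x1-x0,y1-y0]);print('tool dx %.1f dy %.1f turn %.3f  dist %.0f'%(d@[c,s],d@[s,-c],-np.radians((w1-w0+180)%360-180),np.hypot(*d)))
E
python3 go.py 221.4 448.3 63.71 400 235 -17.5; python3 - <<'E'
from h import *
T=cam('top');D=cam('side')
def tc(u,v):return 225+u/4-.375,140+v/4-.375
def sc(u,v):return 215+u/3.3-.35,145+v/3.3-.35
for u,v in[(534,165),(683,209),(625,133),(593,243),(549,56),(730,108),(488,268),(670,321)]:print(np.round(at(T,*tc(u,v),12)[:2],1))
for u,v in[(465,417),(394,357),(523,357),(332,290),(575,290)]:print('s',np.round(at(D,*sc(u,v),12)[:2],1))
E
```

```text
tool dx -112.1 dy 254.6 turn 1.417  dist 278
[ 622.5 -119.6]
[ 587.6 -242.5]
[ 649.8 -194.4]
[ 558.7 -168.6]
[ 712.9 -131.3]
[ 671.4 -280.9]
[537.2 -82.5]
[ 495.4 -232.2]
s [ 582.9 -245.5]
s [ 555.3 -170.4]
s [ 645.  -196.7]
s [534.1 -82. ]
s [ 712.2 -134.1]
```

Request:
step_arm:
  rows: [-112, 254.5, 83, 1.0, -112, 254.5, 83, 1.0, -112, 254.5, 83, 1.0, -112, 254.5, 83, 1.0, -112, 254.5, 83, 1.0, -112, 254.5, 83, 1.0, -112, 254.5, 83, 1.0, -112, 254.5, 83, 1.0]
  hand: 1
  force: 40

```text
t: 2.57
position: [402.4, 230.1, 108.2]
ee_rot: [179.9, 0.1, 5.8]
force: [-1.0, 0.6, -0.4]
finger_gap: 1.0
```

Request:
step_arm:
  rows: [0, 0, 0, 0.417, 0, 0, 0, 0.417, 0, 0, 0, 0.417, 0, 0, 0, 0.417, 0, 0, 0, 0.417]

```text
t: 2.98
position: [400.1, 235.1, 110.0]
ee_rot: [-180.0, -0.0, -17.6]
force: [0.3, -0.9, 0.1]
finger_gap: 1.0
```

```bash
cat > look.py <<'E'
# look.py tag  x y z half : both cams cropped around world point side by side
import sys
from h import *
tag=sys.argv[1];X=np.array([float(i) for i in sys.argv[2:5]]);h=int(sys.argv[5])
out=[]
for n in('top','side'):
    c=cam(n,f'{tag}_{n}.png');u,v=np.round(px(c,X)).astype(int);x0,y0=u-h,v-h
    a=c['color'][max(0,y0):v+h,max(0,x0):u+h];k=400/(2*h)
    a=np.clip((a/255.)**.7*255,0,255).astype(np.uint8)
    out.append(cv2.resize(a,(400,400),interpolation=cv2.INTER_CUBIC));print(n,'origin',max(0,x0),max(0,y0),'scale',k)
cv2.imwrite(f'pics/{tag}.png',np.hstack(out))
E
python3 look.py l1 400 235 60 32
```

```text
top origin 214 216 scale 6.25
side origin 208 131 scale 6.25
```

View pics/l1.png

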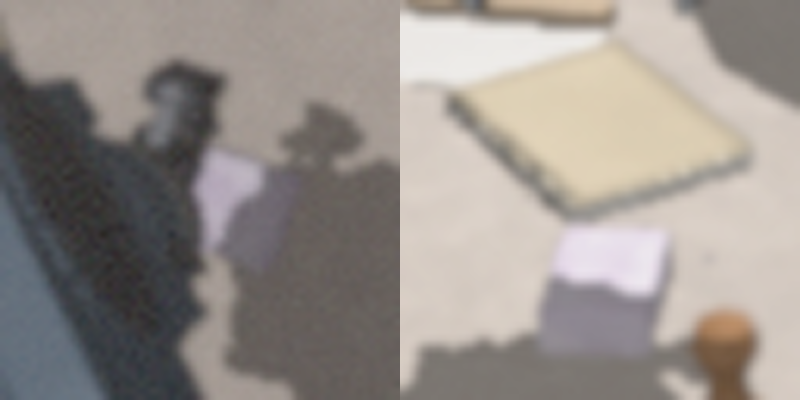

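```bash
python3 - <<'E'
from h import *
s=bot.state();print(s['position'],s['ee_rot'],s['qpos'])
for n in('top','side'):
    c=cam(n,'l2_%s.png'%n);print(n,px(c,s['position']),px(c,s['position']+[0,0,100]),px(c,[400,235,0]))
a=cv2.imread('pics/l2_top.png')[150:400,60:380];b=cv2.imread('pics/l2_side.png')[0:250,100:420]
cv2.imwrite('pics/l2.png',cv2.resize(np.hstack([a,b]),None,fx=1.25,fy=1.25))
E
```

```text
[400.0138982  235.13651201 110.01648483] [ 1.79999842e+02 -3.59191579e-04 -1.73557068e+01] [ 3.04481844e+01  9.89023355e+00 -1.70051588e+01  6.31044836e+01
 -3.72379064e-04  1.37803891e+02]
top [243.46070407 249.43419093] [236.98419479 251.60569859] [249.59516909 247.39611695]
side [238.70633173 147.16772931] [235.57165895 114.6850219 ] [241.92952187 180.15077841]
```

View pics/l2.png

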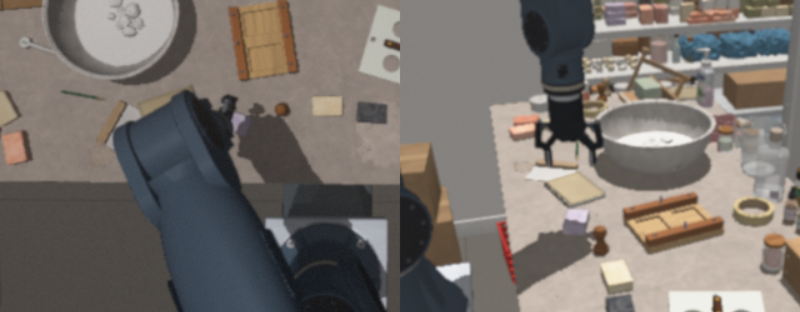

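```bash
python3 - <<'E'
from h import *
a=cv2.imread('pics/l2_side.png')[75:195,190:290].copy()
a=np.clip((a/255.)**.5*255,0,255).astype(np.uint8)
a=cv2.resize(a,None,fx=5,fy=5,interpolation=cv2.INTER_CUBIC)
c=cam('side')
s=bot.state();p=s['position'];t=np.radians(s['ee_rot'][2]);d=np.array([np.cos(t),np.sin(t),0])
for q in(p,p+d*42.5+[0,0,13],p-d*42.5+[0,0,13],p+[0,0,72]):
    u=(px(c,q)-[190,75])*5+2;cv2.circle(a,tuple(int(i) for i in u),4,(0,0,255),1)
cv2.imwrite('pics/l3.png',a)
E
```

```text
(no output)
```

View pics/l3.png

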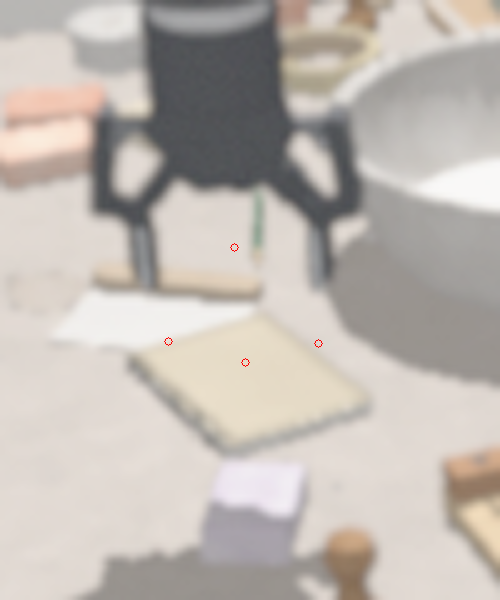

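Request:
step_arm:
  rows: [0, 0, 40, 0, 0, 0, 70, 0, 0, 0, 90, 0, 0, 0, 97, 0, 0, 0, 102, 0, 0, 0, 102, 0]

```text
t: 3.73
position: [400.0, 235.2, 8.0]
ee_rot: [180.0, 0.0, -17.4]
force: [-0.3, -0.3, 0.4]
finger_gap: 1.0
```

```bash
python3 look.py l4 400 235 40 32; python3 - <<'E'
from h import *
print(bot.state()['position'],bot.state()['force'])
E
```

```text
top origin 215 216 scale 6.25
side origin 209 136 scale 6.25
[400.74858588 235.62084946   9.09229798] [0.09445847 0.31867378 0.49987902]
```

View pics/l4.png

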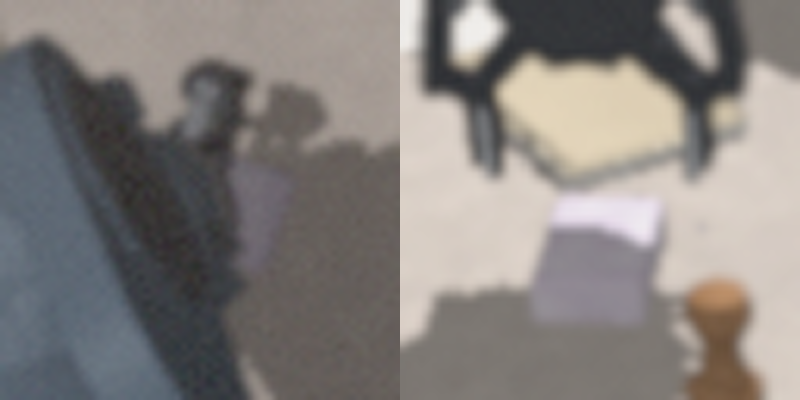

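Request:
step_arm:
  rows: [0, 0, 0, 0, 0, 0, 0, 0, 0, 0, 0, 0, 0, 0, 0, 0, 0, 0, 0, 0, 0, 0, 0, 0]
  hand: -1
  force: 30

```text
t: 4.33
position: [400.1, 235.2, 8.1]
ee_rot: [-180.0, -0.0, -17.5]
force: [0.5, 0.1, -0.1]
finger_gap: 0.146
```

```bash
python3 look.py l5 400 235 40 32; python3 - <<'E'
from h import *
s=bot.state();print(s['position'],s['force'],s['finger_gap'])
T=cam('top');D=cam('side')
print(at(T,320,365,0),at(T,320,365,200))
for q in([400,235,21],[400,255,21],[400,275,21],[400,235,51]):print(px(T,q),px(D,q))
E
```

```text
top origin 215 216 scale 6.25
side origin 209 136 scale 6.25
[399.97458333 235.13402662   8.01441367] [ 0.79605463  0.00310552 -0.8857726 ] 0.0018599576938644596
[22.14982579 -0.93185481  0.        ] [ 85.50640589  -1.92428019 200.        ]
[248.50521868 247.76179119] [241.33244688 174.07048475]
[242.31691403 247.70371954] [240.23500525 170.69133808]
[236.12502192 247.64603412] [239.16076367 167.38239541]
[246.89137675 248.30323986] [240.46525036 165.21483815]
```

View pics/l5.png

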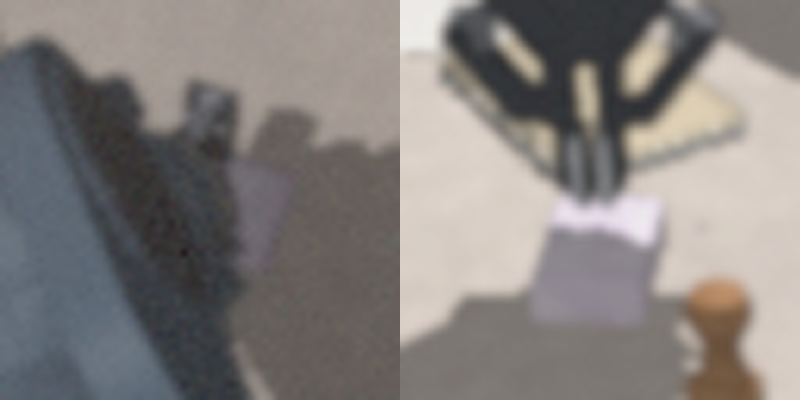

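Request:
step_arm:
  rows: [0, 0, -40, 0, 0, 0, -40, 0, -41, 102, -40, 0, -41, 102, -40, 0, -41, 102, -40, 0, -41, 102, 0, 0, -41, 102, 4, 0, -41, 102, 4, 0]

```text
t: 5.2
position: [329.1, 149.6, 3.3]
ee_rot: [179.9, 0.1, -17.5]
force: [-0.2, 0.2, 0.3]
finger_gap: 0.002
```

```bash
python3 look.py l6 340 180 20 40; python3 - <<'E'
from h import *
s=bot.state();print(s['position'],s['force'])
for n in('top','side'):print(px(cam(n),s['position']))
E
```

```text
top origin 225 227 scale 5.0
side origin 183 147 scale 5.0
[330.83457561 150.68063881   4.77324315] [ 0.54053564 -0.17426958  0.15089682]
[274.7583737  268.94422799]
[222.12464613 197.80622585]
```

View pics/l6.png

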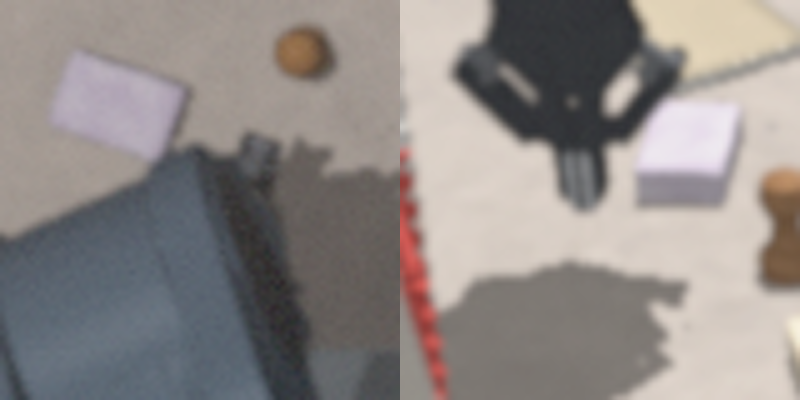

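Request:
step_arm:
  rows: [0, 0, 6, 0, 0, 0, 12, 0, 0, 0, 16, 0, 0, 0, 16, 0]

```text
t: 5.73
position: [329.7, 150.0, -12.9]
ee_rot: [179.9, 0.1, -17.5]
force: [-0.6, -1.1, -0.3]
finger_gap: 0.002
```

Request:
step_arm:
  rows: [0, 0, 2, 0, 0, 0, 4, 0, 0, 0, 4, 0]

```text
t: 5.98
position: [330.2, 150.1, -16.3]
ee_rot: [180.0, 0.0, -17.5]
force: [-0.3, -0.1, -0.5]
finger_gap: 0.0
```

Request:
step_arm:
  rows: [0, 0, 2, 0, 0, 0, 3, 0, 0, 0, 3, 0]

```text
t: 6.23
position: [330.2, 150.2, -19.1]
ee_rot: [180.0, 0.0, -17.5]
force: [0.2, -0.4, -0.5]
finger_gap: 0.0
```

Request:
step_arm:
  rows: [0, 0, 2, 0, 0, 0, 2, 0]

```text
t: 6.4
position: [330.2, 150.2, -21.2]
ee_rot: [180.0, 0.0, -17.5]
force: [-0.7, -0.4, -0.0]
finger_gap: 0.002
```

Request:
step_arm:
  rows: [0, 0, 2, 0, 0, 0, 2, 0]

```text
t: 6.57
position: [330.2, 150.1, -23.2]
ee_rot: [180.0, 0.0, -17.5]
force: [0.1, 1.1, -0.1]
finger_gap: 0.001
```

Request:
step_arm:
  rows: [0, 0, 1.5, 0, 0, 0, 1.5, 0]

```text
t: 6.73
position: [330.2, 150.2, -24.7]
ee_rot: [180.0, 0.0, -17.5]
force: [0.4, -0.6, -0.2]
finger_gap: -0.004
```

Request:
step_arm:
  rows: [0, 0, 1.5, 0, 0, 0, 1.5, 0]

```text
t: 6.9
position: [330.2, 150.1, -26.2]
ee_rot: [180.0, 0.0, -17.5]
force: [0.8, 0.1, 0.5]
finger_gap: -0.001
```

Request:
step_arm:
  rows: [0, 0, 1.5, 0, 0, 0, 1.5, 0]

```text
t: 7.07
position: [330.2, 150.2, -27.7]
ee_rot: [180.0, 0.0, -17.5]
force: [0.0, 0.2, -0.6]
finger_gap: -0.0
```

Request:
step_arm:
  rows: [0, 0, 1.5, 0, 0, 0, 1.5, 0]

```text
t: 7.23
position: [330.2, 150.1, -29.2]
ee_rot: [180.0, 0.0, -17.5]
force: [0.1, -0.5, 0.6]
finger_gap: -0.001
```

Request:
step_arm:
  rows: [0, 0, 1.5, 0, 0, 0, 1.5, 0]

```text
t: 7.4
position: [330.2, 150.1, -30.7]
ee_rot: [180.0, 0.0, -17.5]
force: [0.6, 0.3, 0.2]
finger_gap: 0.002
```

```bash
python3 - <<'E'
from h import *
s=bot.state();D=cam('side','l7_side.png');print(s['position'],px(D,s['position']),px(D,[330,150,0]))
g=cv2.cvtColor(D['color'],cv2.COLOR_BGR2GRAY);o=cv2.cvtColor(cv2.imread('pics/side0.png'),cv2.COLOR_BGR2GRAY)
for r in range(180,222,2): print(r,g[r,206:238:2])
E
```

```text
[330.18821027 150.12267329 -30.68790694] [223.25650068 208.34451323] [222.03970815 199.40077487]
180 [ 29  27  27  29  28  26  27  29  29  50 136  86  29  28  64 166]
182 [ 37  28  27  27  27  27  26  28  27  26  36  28  28  43  89 117]
184 [103  36  29  30  28  28  27  28  30  26  29  28  38  87 111 110]
186 [175 117 108 104  51  29  28  27  27  31  78  80  81 108 110 107]
188 [193 189 189 186 138  44  55  49  40  45 155 174 146 138 140 140]
190 [191 191 193 195 174  65  83  76  65  41 149 193 192 195 197 193]
192 [192 194 194 192 176  75  83  75  78  36 133 194 193 193 194 194]
194 [191 192 193 194 181  83  82  72  85  40 140 190 189 189 191 191]
196 [188 188 192 193 190 111  85  74  88  68 167 188 189 191 193 195]
198 [190 186 188 175 158 100  91  74  89 114 170 188 193 193 193 196]
200 [164 136 122 102  92  90  90  82  89  91 104 137 167 168 167 170]
202 [91 88 88 89 90 90 88 88 89 89 90 90 92 92 92 94]
204 [89 89 90 90 90 89 88 90 89 89 91 91 89 89 89 89]
206 [ 89  89  89  90  91  91  88  89  90  90  92  91  90  93 128 133]
208 [ 90  89  90  90  90  89  89  89  89  88  90  90  90  92 134 183]
210 [ 90  90  90  90  89  91  89  89  90  90  90  89  88  88  92 145]
212 [ 91  91  91  90  91  91  91  91  91  91  90  89  89  89  89 107]
214 [ 89  89  89  89  91  93  93  92  92  92  92  89  90  90  93 129]
216 [ 90  91  91  90  91  91  92  91  92  92  91  90  90  90  93 132]
218 [88 90 90 88 90 90 90 90 90 90 90 91 96 96 91 99]
220 [ 85  86  86  87  88  88  88  90  89  89  91  91  95  96 106 150]
```

Request:
step_arm:
  rows: [0, 0, 1, 0, 0, 0, 1, 0]

```text
t: 7.62
position: [330.2, 150.1, -31.6]
ee_rot: [180.0, 0.0, -17.5]
force: [-0.9, 0.3, -0.3]
finger_gap: -0.003
```

Request:
step_arm:
  rows: [0, 0, 1, 0, 0, 0, 1, 0]

```text
t: 7.78
position: [330.2, 150.2, -32.6]
ee_rot: [180.0, 0.0, -17.5]
force: [-0.2, 0.1, -0.5]
finger_gap: -0.0
```

Request:
step_arm:
  rows: [0, 0, 1, 0, 0, 0, 1, 0]

```text
t: 7.95
position: [330.2, 150.1, -33.6]
ee_rot: [180.0, 0.0, -17.5]
force: [0.3, 0.6, -0.5]
finger_gap: -0.003
```

Request:
step_arm:
  rows: [0, 0, 1, 0, 0, 0, 1, 0]

```text
t: 8.12
position: [330.2, 150.1, -34.6]
ee_rot: [180.0, 0.0, -17.5]
force: [0.6, -0.8, -0.3]
finger_gap: 0.001
```

Request:
step_arm:
  rows: [0, 0, 1, 0, 0, 0, 1, 0]

```text
t: 8.28
position: [330.2, 150.1, -35.6]
ee_rot: [180.0, 0.0, -17.5]
force: [-0.9, 0.4, 0.0]
finger_gap: 0.004
```

Request:
step_arm:
  rows: [0, 0, 1, 0, 0, 0, 1, 0]

```text
t: 8.45
position: [330.2, 150.1, -36.6]
ee_rot: [180.0, 0.0, -17.5]
force: [-1.0, 0.1, 0.2]
finger_gap: 0.003
```

Request:
step_arm:
  rows: [0, 0, 1, 0, 0, 0, 1, 0]

```text
t: 8.62
position: [330.2, 150.1, -37.6]
ee_rot: [180.0, 0.0, -17.5]
force: [0.2, -0.5, -0.4]
finger_gap: -0.003
```

Request:
step_arm:
  rows: [0, 0, 1, 0, 0, 0, 1, 0]

```text
t: 8.78
position: [330.3, 150.2, -38.3]
ee_rot: [-180.0, -0.0, -17.5]
force: [-1.1, -0.7, 7.4]
finger_gap: 0.003
```

```bash
python3 - <<'E'
from h import *
s=bot.state();D=cam('side','l8_side.png');print(s['position'],s['force'])
g=cv2.cvtColor(D['color'],cv2.COLOR_BGR2GRAY)
for r in range(186,222,2): print(r,g[r,206:238:2])
E
```

```text
[330.30843981 150.19162519 -38.29847546] [-1.14857587 -0.69045258  7.39212714]
186 [105  36  28  28  29  28  27  27  29  29  27  29  30  63 104 109]
188 [175 111  85  93  52  29  27  27  29  29  52  64  94 133 140 140]
190 [192 184 179 184 141  47  50  41  41  38 130 176 183 196 198 193]
192 [192 194 196 194 176  76  81  71  74  37 133 194 194 193 195 195]
194 [192 193 193 194 184  90  83  72  86  33 120 190 189 188 190 191]
196 [188 189 192 194 190 104  84  74  88  37 115 187 190 192 193 195]
198 [187 187 189 175 157  81  73  73  85  49 125 182 190 190 193 197]
200 [135 133 122 102  93  83  84  76  88  73  89 117 123 139 167 170]
202 [87 88 88 89 90 89 90 84 87 88 90 89 88 89 92 92]
204 [89 90 90 90 90 89 89 90 89 88 90 90 89 88 90 90]
206 [ 90  90  90  90  91  91  88  90  89  90  92  91  91  92 128 141]
208 [ 90  90  90  90  90  90  89  89  88  89  90  90  90  91 134 186]
210 [ 90  89  90  90  90  90  90  89  89  89  90  89  89  88  92 137]
212 [ 91  90  91  90  91  92  91  91  91  92  90  88  89  89  90 101]
214 [ 90  90  90  90  90  93  93  92  93  92  93  90  90  91  93 143]
216 [ 90  91  91  89  91  91  91  91  92  92  92  91  90  90  92 131]
218 [88 89 90 89 89 90 90 90 90 91 91 91 96 96 91 98]
220 [ 86  85  86  87  88  88  88  90  90  90  91  91  95  96 105 150]
```

Request:
step_arm:
  rows: [0, 0, -30, 0, 0, 0, -60, 0, 41, -102, -60, 0, 41, -102, -60, 0, 41, -102, -60, 0, 41, -102, -60, 0, 41, -102, -60, 0]
  hand: 1

```text
t: 9.42
position: [400.3, 235.8, 21.1]
ee_rot: [180.0, 0.0, -17.4]
force: [-0.9, -0.2, -0.3]
finger_gap: 0.977
```

Request:
step_arm:
  rows: [0, 0, 30, 0, 0, 0, 45, 0, 0, 0, 52, 0, 0, 0, 54, 0, 0, 0, 54, 0]

```text
t: 9.83
position: [399.6, 234.6, -32.4]
ee_rot: [180.0, 0.0, -17.5]
force: [-0.4, 0.7, 0.2]
finger_gap: 0.998
```

Request:
step_arm:
  rows: [0, 0, 0, 0, 0, 0, 0, 0, 0, 0, 0, 0, 0, 0, 0, 0, 0, 0, 0, 0, 0, 0, 0, 0]
  hand: -1

```text
t: 10.33
position: [400.5, 235.4, -31.6]
ee_rot: [-179.9, -0.1, -17.5]
force: [-1.7, -1.3, 9.8]
finger_gap: 0.617
```

```bash
python3 go.py 400 235 -17.5 663 175.5 9.2
```

```text
tool dx 268.7 dy -22.3 turn -0.466  dist 270
```

Request:
step_arm:
  rows: [0, 0, -30, 0, 0, 0, -70, 0, 0, 0, -90, 0, 0, 0, -90, 0]

```text
t: 10.67
position: [402.6, 236.6, 62.2]
ee_rot: [-179.7, -0.3, -17.5]
force: [0.8, 0.7, -0.4]
finger_gap: 0.616
```

Request:
step_arm:
  rows: [35, -3, 0, -0.06, 75, -6, 0, -0.13, 115, -10, 0, -0.21, 155, -13, 0, -0.29, 195, -16, 0, -0.36, 230, -19, 0, -0.42, 255, -21, 0, -0.46, 268.5, -22.3, 0, -0.466]

```text
t: 11.33
position: [665.2, 174.4, 56.6]
ee_rot: [180.0, -0.0, 9.3]
force: [1.2, 0.0, -0.9]
finger_gap: 0.62
```

Request:
step_arm:
  rows: [0, 0, 20, 0, 0, 0, 32, 0, 0, 0, 36, 0, 0, 0, 36, 0]

```text
t: 11.67
position: [661.8, 175.5, 20.2]
ee_rot: [180.0, 0.1, 9.2]
force: [-0.4, 0.2, -1.1]
finger_gap: 0.616
```

```bash
python3 look.py p1 640 172 40 32; python3 -c "
from h import *
s=bot.state();print(s['position'],s['ee_rot'],s['force'],s['finger_gap'])"
```

```text
top origin 236 142 scale 6.25
side origin 294 135 scale 6.25
[662.86458543 175.92588196  22.18785881] [-1.79999221e+02 -2.45515163e-02  9.23601888e+00] [ 0.20507517  0.44912146 -0.71590741] 0.6163657677948633
```

View pics/p1.png

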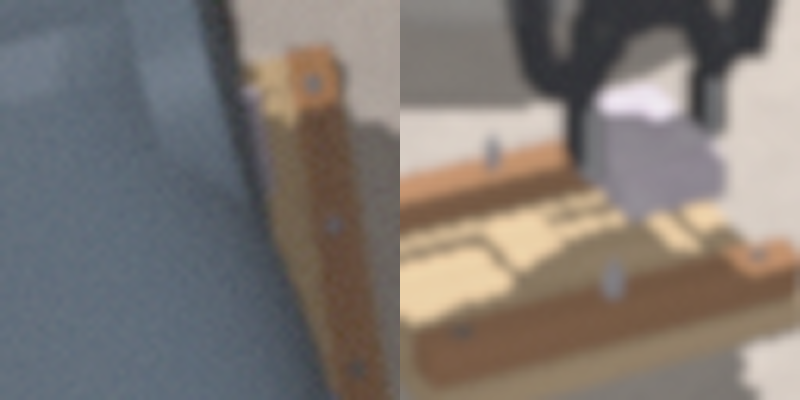

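```bash
python3 - <<'E'
from fit import *
import fit as F
D=cam('side')
def lavmask(c,x0,y0,w,h):
    a=cv2.resize(c['color'][y0:y0+h,x0:x0+w],None,fx=S,fy=S,interpolation=cv2.INTER_CUBIC)
    lab=cv2.cvtColor(a,cv2.COLOR_BGR2LAB).astype(int)
    m=((lab[...,2]<126)&(lab[...,1]>129)).astype(np.uint8)
    m=cv2.morphologyEx(m,cv2.MORPH_OPEN,np.ones((7,7)));n,l,s,_=cv2.connectedComponentsWithStats(m)
    return (l==1+np.argmax(s[1:,4])).astype(np.uint8),x0,y0
p0=px(D,[663,175,65]).astype(int)
m=lavmask(D,p0[0]-25,p0[1]-25,50,50);print(m[0].sum()/36)
for z in(50,54,58):print(z,fit([(D,*m)],BAR,(660,170,9.2),z=z))
o=cv2.imread('pics/side0.png');m=lavmask(dict(color=o),215,155,45,45);print(m[0].sum()/36,fit([(D,*m)],BAR,(400,235,-17)))
m=lavmask(dict(color=cv2.imread('pics/top0.png')),225,225,45,45);print(m[0].sum()/36,fit([(cam('top'),*m)],BAR,(400,235,-17)))
E
```

```text
284.77777777777777
50 (array([669.6, 182. , -16.5]), array([0.695]))
54 (array([668.9, 179.9, -16.6]), array([0.689]))
58 (array([666.4, 175.4, -15.9]), array([0.683]))
328.30555555555554 (array([397.2, 238.5, -10.3]), array([0.775]))
376.80555555555554 (array([399.5, 238.8, -17.4]), array([0.832]))
```

Request:
step_arm:
  rows: [0, 0, 16, 0, 0, 0, 28, 0, 0, 0, 33, 0, 0, 0, 33, 0]

```text
t: 12.2
position: [661.8, 175.6, -12.9]
ee_rot: [180.0, 0.1, 9.2]
force: [-0.6, 0.0, -0.5]
finger_gap: 0.62
```

Request:
step_arm:
  rows: [0, 0, 3, 0, 0, 0, 5, 0, 0, 0, 5, 0]

```text
t: 12.45
position: [662.9, 175.9, -16.4]
ee_rot: [-180.0, -0.0, 9.2]
force: [-1.1, -0.4, -1.1]
finger_gap: 0.618
```

Request:
step_arm:
  rows: [0, 0, 2, 0, 0, 0, 2, 0]

```text
t: 12.62
position: [662.9, 175.8, -18.5]
ee_rot: [-180.0, -0.0, 9.2]
force: [-0.4, -0.2, -1.5]
finger_gap: 0.619
```

Request:
step_arm:
  rows: [0, 0, 2, 0, 0, 0, 2, 0]

```text
t: 12.78
position: [662.7, 175.8, -20.8]
ee_rot: [180.0, 0.0, 9.2]
force: [0.8, -0.1, -2.0]
finger_gap: 0.617
```

Request:
step_arm:
  rows: [0, 0, 2, 0, 0, 0, 2, 0]

```text
t: 12.95
position: [662.7, 175.8, -22.8]
ee_rot: [180.0, 0.0, 9.2]
force: [-0.3, 0.1, -0.7]
finger_gap: 0.62
```

Request:
step_arm:
  rows: [0, 0, 1, 0, 0, 0, 1, 0]

```text
t: 13.12
position: [662.9, 175.8, -23.4]
ee_rot: [-180.0, -0.0, 9.2]
force: [-0.2, -0.8, -0.1]
finger_gap: 0.618
```

Request:
step_arm:
  rows: [0, 0, 1, 0, 0, 0, 1, 0]

```text
t: 13.28
position: [662.9, 175.8, -23.5]
ee_rot: [-180.0, -0.0, 9.2]
force: [-7.1, -1.6, 12.4]
finger_gap: 0.618
```

Request:
step_arm:
  rows: [0, 0, 0, 0, 0, 0, 0, 0, 0, 0, 0, 0, 0, 0, 0, 0]
  hand: 1

```text
t: 13.62
position: [662.8, 175.8, -24.6]
ee_rot: [-180.0, 0.0, 9.2]
force: [0.3, 1.1, -0.5]
finger_gap: 0.999
```

Request:
step_arm:
  rows: [0, 0, -20, 0, 0, 0, -50, 0, 0, 0, -80, 0, 0, 0, -95, 0, 0, 0, -95, 0]

```text
t: 14.03
position: [665.0, 176.3, 74.7]
ee_rot: [-180.0, -0.3, 9.2]
force: [0.3, -0.1, 0.4]
finger_gap: 1.002
```

```bash
python3 - <<'E'
from h import *
T=cam('top');s=bot.state();print(s['position'],s['ee_rot'],s['finger_gap'])
print(at(T,357.4,240.0,26), at(T,248.4-.0,247.6,26))
E
python3 go.py 663 175.5 9.2 430 -117 -4
```

```text
[664.06416081 176.14336567  72.38076295] [-179.98166949   -0.19058343    9.22587828] 1.0036607866072704
[ 428.86785519 -117.65734659   26.        ] [400.81043772 234.50351393  26.        ]
tool dx -276.8 dy 251.5 turn 0.230  dist 374
```

Request:
step_arm:
  rows: [-30, 27, 0, 0.03, -60, 54, 0, 0.06, -90, 81, 0, 0.1, -120, 108, 0, 0.14, -150, 136, 0, 0.18, -180, 163, 0, 0.2, -210, 190, 0, 0.22, -240, 218, 0, 0.23]

```text
t: 14.75
position: [458.6, -78.7, 69.4]
ee_rot: [-180.0, 0.1, -4.0]
force: [1.3, -1.5, 0.8]
finger_gap: 0.998
```

```bash
python3 - <<'E'
from h import *
for i in range(3): cam('top')
s=bot.state();print(s['position'],s['ee_rot'],s['finger_gap'])
E
```

```text
[458.78035928 -79.50763471  69.78255134] [ 1.79998876e+02  8.41109485e-02 -4.16401166e+00] 1.0019274066324058
```

Request:
step_arm:
  rows: [-26.5, 39.8, 0, 0, -26.5, 39.8, 0, 0, -26.5, 39.8, 0, 0, -26.5, 39.8, 35, 0, -26.5, 39.8, 70, 0, -26.5, 39.8, 90, 0, -26.5, 39.8, 102, 0, -26.5, 39.8, 102, 0]

```text
t: 15.57
position: [430.4, -114.1, -34.3]
ee_rot: [-179.9, 0.2, -3.9]
force: [-1.4, 0.6, -0.4]
finger_gap: 0.994
```

Request:
step_arm:
  rows: [0, 0, 0, 0, 0, 0, 0, 0, 0, 0, 0, 0, 0, 0, 0, 0, 0, 0, 0, 0, 0, 0, 0, 0]
  hand: -1

```text
t: 16.07
position: [432.8, -115.6, -30.5]
ee_rot: [-180.0, -0.1, -3.9]
force: [-0.3, 3.2, 7.5]
finger_gap: 0.62
```

Request:
step_arm:
  rows: [0, 0, -30, 0, 0, 0, -70, 0, 0, 0, -90, 0, 0, 0, -90, 0, 0, 0, -90, 0]

```text
t: 16.48
position: [433.0, -116.1, 60.0]
ee_rot: [180.0, -0.2, -4.0]
force: [-1.2, 0.5, -0.5]
finger_gap: 0.619
```

```bash
python3 - <<'E'
from h import *
for i in range(2): cam('top')
s=bot.state();print(s['position'],s['ee_rot'],s['finger_gap'],s['force'])
E
python3 go.py 429.5 -117.3 -4.1 570 160.5 9.2
```

```text
[ 431.4179986  -115.65733417   58.15270847] [-1.79996577e+02  1.47195558e-02 -3.95758344e+00] 0.6192200846474499 [-0.17386413 -0.18157719  0.10922101]
tool dx 120.3 dy -287.1 turn -0.232  dist 311
```

```bash
python3 go.py 431.4 -115.7 -4.0 570.5 161.5 9.2
```

```text
tool dx 119.4 dy -286.2 turn -0.230  dist 310
```

Request:
step_arm:
  rows: [15, -35, 0, -0.03, 30, -73, 0, -0.06, 45, -110, 0, -0.1, 60, -148, 0, -0.14, 75, -185, 0, -0.18, 90, -222, 0, -0.2, 105, -258, 0, -0.225, 112, -275, 0, -0.23]

```text
t: 17.25
position: [562.9, 154.7, 56.9]
ee_rot: [-180.0, 0.1, 9.4]
force: [0.3, 0.2, -0.6]
finger_gap: 0.615
```

```bash
python3 - <<'E'
from h import *
for i in range(4): cam('top')
s=bot.state();print(s['position'],s['ee_rot'],s['finger_gap'],s['force'])
E
```

```text
[561.4452294  150.86304934  57.09384057] [1.79973326e+02 1.37068936e-01 9.26800803e+00] 0.6148809029572816 [-0.90617295 -0.962361   -1.20150943]
```

Request:
step_arm:
  rows: [10.6, -9, 0, 0, 10.6, -9, 0, 0, 10.6, -9, 20, 0, 10.6, -9, 45, 0, 10.6, -9, 60, 0, 10.6, -9, 67, 0, 10.6, -9, 67, 0]

```text
t: 18.03
position: [569.8, 160.1, -10.0]
ee_rot: [180.0, 0.2, 9.2]
force: [-0.0, -0.9, -1.4]
finger_gap: 0.617
```

Request:
step_arm:
  rows: [0, 0, 2, 0, 0, 0, 4, 0, 0, 0, 4, 0]

```text
t: 18.28
position: [571.9, 161.4, -11.8]
ee_rot: [-180.0, -0.1, 9.2]
force: [-0.2, 1.1, -0.7]
finger_gap: 0.616
```

Request:
step_arm:
  rows: [0, 0, 2, 0, 0, 0, 3, 0, 0, 0, 3, 0]

```text
t: 18.53
position: [571.4, 161.5, -15.5]
ee_rot: [-180.0, -0.0, 9.2]
force: [0.1, -0.5, -0.8]
finger_gap: 0.621
```

Request:
step_arm:
  rows: [0, 0, 2, 0, 0, 0, 2, 0]

```text
t: 18.7
position: [571.3, 161.5, -17.7]
ee_rot: [180.0, 0.0, 9.2]
force: [-0.1, 0.1, -1.2]
finger_gap: 0.621
```

Request:
step_arm:
  rows: [0, 0, 2, 0, 0, 0, 3, 0, 0, 0, 3, 0]

```text
t: 18.95
position: [571.2, 161.4, -20.8]
ee_rot: [180.0, 0.0, 9.2]
force: [-0.2, 1.4, -0.6]
finger_gap: 0.615
```

Request:
step_arm:
  rows: [0, 0, 1.5, 0, 0, 0, 1.5, 0]

```text
t: 19.12
position: [571.3, 161.4, -22.2]
ee_rot: [180.0, 0.0, 9.2]
force: [-0.3, -0.0, -0.8]
finger_gap: 0.617
```

Request:
step_arm:
  rows: [0, 0, 1, 0, 0, 0, 1, 0]

```text
t: 19.28
position: [571.4, 161.5, -22.4]
ee_rot: [-180.0, -0.0, 9.2]
force: [-4.5, -1.5, 11.1]
finger_gap: 0.618
```

Request:
step_arm:
  rows: [0, 0, 0, 0, 0, 0, 0, 0, 0, 0, 0, 0, 0, 0, 0, 0]
  hand: 1

```text
t: 19.62
position: [571.4, 161.5, -23.0]
ee_rot: [-180.0, 0.0, 9.2]
force: [0.6, -0.3, -0.4]
finger_gap: 1.002
```

Request:
step_arm:
  rows: [0, 0, -20, 0, 0, 0, -50, 0, 0, 0, -80, 0, 0, 0, -95, 0, 0, 0, -95, 0]

```text
t: 20.03
position: [573.5, 162.0, 75.8]
ee_rot: [-180.0, -0.3, 9.2]
force: [-0.4, 0.3, 0.3]
finger_gap: 1.002
```

```bash
python3 go.py 571 161.4 9.2 604.3 -181.3 -15.8
```

```text
tool dx -21.9 dy 343.6 turn 0.436  dist 344
```

Request:
step_arm:
  rows: [-2, 38, 0, 0.05, -4, 78, 0, 0.1, -7, 118, 0, 0.16, -10, 158, 0, 0.22, -13, 198, 0, 0.28, -16, 238, 0, 0.34, -19, 278, 0, 0.4, -20, 310, 0, 0.436]

```text
t: 20.7
position: [600.7, -150.6, 71.3]
ee_rot: [180.0, 0.0, -16.0]
force: [1.5, 0.8, -0.1]
finger_gap: 1.007
```

```bash
python3 - <<'E'
from h import *
for i in range(4): cam('top')
s=bot.state();print(s['position'],s['ee_rot'],s['finger_gap'],s['force'])
T=cam('top','j_top.png');D=cam('side','j_side.png')
a=cv2.resize(T['color'][145:217,240:304],None,fx=6.25,fy=6.25,interpolation=cv2.INTER_CUBIC)
b=cv2.resize(D['color'][145:209,275:362],None,fx=5,fy=5,interpolation=cv2.INTER_CUBIC)
o=np.zeros((450,835,3),np.uint8);o[:a.shape[0],:a.shape[1]]=a;o[:b.shape[0],400:400+b.shape[1]]=b
cv2.imwrite('pics/j.png',np.clip((o[:,:800]/255.)**.7*255,0,255).astype(np.uint8))
E
```

```text
[ 600.91403349 -148.3281937    71.12800069] [-1.79990678e+02  6.33706232e-02 -1.58327007e+01] 1.0029602236125494 [-0.21845     1.68369791  0.94238865]
```

View pics/j.png

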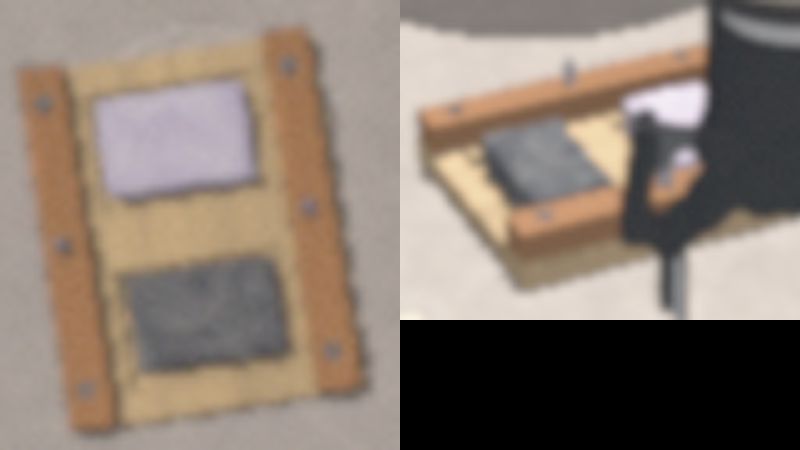

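```bash
python3 - <<'E'
from h import *
T=cam('top')
f=lambda u,v,z:np.round(at(T,240+u/6.25-.42,145+v/6.25-.42,z)[:2],1)
for q in[(43,103,37),(86,390,37),(288,65,37),(333,350,37),(64,245,50),(309,207,50),(176,140,34),(207,314.5,34)]:print(f(*q))
E
python3 go.py 600.9 -148.5 -15.8 604.3 -181.3 -15.8
```

```text
[680.2 244.1]
[531.9 219.3]
[701.6 117.8]
[553.9  92.4]
[605.5 229.8]
[626.5 104.9]
[662.2 175.5]
[571.7 158. ]
tool dx 12.2 dy 30.6 turn -0.000  dist 33
```

Request:
step_arm:
  rows: [12.2, 30.6, 0, 0, 12.2, 30.6, 0, 0, 12.2, 30.6, 30, 0, 12.2, 30.6, 60, 0, 12.2, 30.6, 80, 0, 12.2, 30.6, 90, 0, 12.2, 30.6, 94, 0, 12.2, 30.6, 94, 0]

```text
t: 21.72
position: [604.7, -179.8, -22.1]
ee_rot: [-180.0, 0.0, -15.7]
force: [0.3, 0.0, -0.4]
finger_gap: 1.001
```

```bash
python3 - <<'E'
from h import *
for i in range(4): cam('top')
s=bot.state();print(s['position'],s['ee_rot'],s['finger_gap'],s['force'])
E
```

```text
[ 605.79958138 -180.62750821  -20.53229486] [ 1.79997978e+02 -1.22812588e-01 -1.57442594e+01] 0.9950230105336701 [-0.03583968 -0.03452574 -0.00421728]
```

Request:
step_arm:
  rows: [0, 0, 1.5, 0, 0, 0, 1.5, 0, 0, 0, 1.5, 0, 0, 0, 1.5, 0, 0, 0, 1.5, 0, 0, 0, 1.5, 0, 0, 0, 1.5, 0, 0, 0, 1.5, 0]
  hand: -1
  force: 60

```text
t: 22.58
position: [604.9, -180.6, -23.2]
ee_rot: [180.0, -0.0, -15.8]
force: [-0.4, 0.6, 3.9]
finger_gap: 0.193
```

```bash
python3 - <<'E'
from h import *
for i in range(2): cam('top')
s=bot.state();print(s['position'],s['ee_rot'],s['finger_gap'],s['force'])
E
python3 go.py 605 -181 -15.75 616.6 168.0 9.4
```

```text
[ 604.93325484 -180.54418091  -23.25599194] [-1.79999578e+02 -2.06968675e-02 -1.57573913e+01] 0.19543269116906087 [-0.9792764   0.03689525  5.11408149]
tool dx -83.6 dy -339.0 turn -0.439  dist 349
```

Request:
step_arm:
  rows: [0, 0, -15, 0, 0, 0, -40, 0, 0, 0, -65, 0, 0, 0, -80, 0, 0, 0, -80, 0, 0, 0, -80, 0]

```text
t: 23.18
position: [605.0, -180.6, 56.4]
ee_rot: [-180.0, -0.0, -15.8]
force: [-0.7, -0.0, -3.1]
finger_gap: 0.195
```

Request:
step_arm:
  rows: [-7, -25, 0, -0.03, -14, -57, 0, -0.07, -21, -90, 0, -0.11, -30, -122, 0, -0.16, -38, -155, 0, -0.2, -46, -188, 0, -0.25, -54, -220, 0, -0.29, -62, -250, 0, -0.33]

```text
t: 23.85
position: [611.7, 78.7, 54.5]
ee_rot: [180.0, 0.2, 3.3]
force: [-0.0, -0.3, -2.7]
finger_gap: 0.196
```

```bash
python3 - <<'E'
from h import *
for i in range(4): cam('top')
s=bot.state();print(s['position'],s['ee_rot'],s['finger_gap'],s['force'])
import os
p=s['position'];os.system('python3 go.py %f %f %f 616.6 168 9.4'%(p[0],p[1],s['ee_rot'][2]))
E
```

```text
tool dx 9.8 dy -90.0 turn -0.108  dist 90
[611.93017199  77.62675493  54.70487958] [1.79981299e+02 1.44938113e-01 3.23383659e+00] 0.19720813470922804 [ 0.24781953 -0.61708314 -2.77214744]
```

Request:
step_arm:
  rows: [3, -28, 0, -0.03, 6, -58, 0, -0.06, 9, -82, 0, -0.1, 9.8, -90.5, 0, -0.108, 9.8, -90.5, 8, -0.108, 9.8, -90.5, 14, -0.108, 9.8, -90.5, 14, -0.108]

```text
t: 24.63
position: [616.6, 166.0, 40.2]
ee_rot: [180.0, 0.2, 9.2]
force: [-0.5, -1.1, -2.9]
finger_gap: 0.196
```

```bash
python3 - <<'E'
from h import *
for i in range(5): cam('top')
s=bot.state();print(s['position'],s['ee_rot'],s['finger_gap'],s['force'])
T=cam('top','g_top.png');D=cam('side','g_side.png')
a=cv2.resize(T['color'][145:217,240:304],None,fx=6.25,fy=6.25,interpolation=cv2.INTER_CUBIC)
b=cv2.resize(D['color'][130:210,272:352],None,fx=5,fy=5,interpolation=cv2.INTER_CUBIC)
o=np.zeros((450,800,3),np.uint8);o[:a.shape[0],:a.shape[1]]=a;o[:b.shape[0],400:800]=b
cv2.imwrite('pics/g.png',np.clip((o/255.)**.7*255,0,255).astype(np.uint8))
E
```

```text
[617.99717676 167.11358558  42.74845817] [ 1.79998616e+02 -1.50715184e-02  9.27439564e+00] 0.19775162900738955 [ 0.11542739  0.58845513 -2.38764013]
```

View pics/g.png

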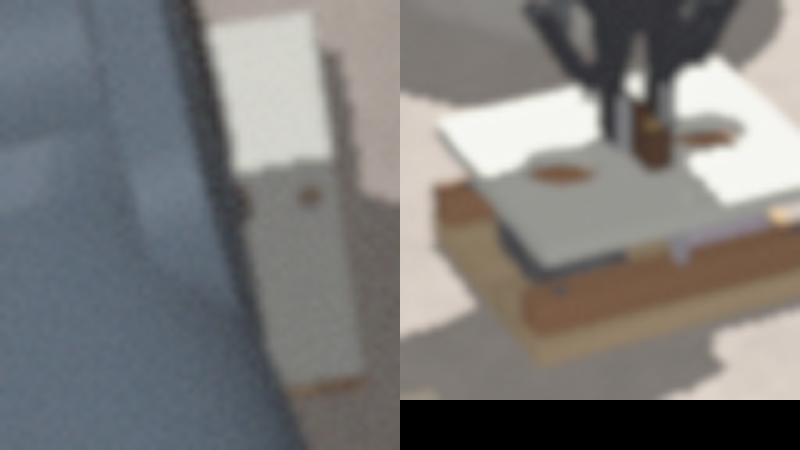

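```bash
python3 - <<'E'
from h import *
T=cam('top');s=bot.state();print(s['position'])
f=lambda u,v,z:np.round(at(T,240+u/6.25-.42,145+v/6.25-.42,z)[:2],1)
for q in[(310,195,75),(312,12,78),(360,378,78)]:print(f(*q))
print('orig hole ctr', )
# refine hole by darkness/redness centroid
a=T['color'].astype(int)[170:182,283:296];print((a[...,2]-a[...,0]))
D=cv2.imread('pics/j_top.png').astype(int)[171:186,282:296];print(D.sum(2)//3)
E
```

```text
[618.00375184 167.64120037  42.80523998]
[630.1 102.4]
[722.3 102.5]
[538.   75.8]
orig hole ctr
[[ 8  8  9  9  6  6  7  7  7 11  9 12 11]
 [ 7  5  6  5  3  4  5  5  5  7  9 11 10]
 [ 4  4  4  6  5  5  5  6  5  6  9 13 11]
 [ 4  4  5  5  5  5  6  4  5  5  9 12 11]
 [ 5  4  5  3  5  8 11  9  7  5  7 12  9]
 [ 3  4  4  6  7 14 18 16  6  6  5  7 11]
 [ 4  6  5  4  9 13 15 15 11  8  6  9  9]
 [ 4  5  4  4  5  6  6  9 10  6  4 10  9]
 [ 4  6  5  4  4  3  5  6  7  6  4  8 11]
 [ 5  5  5  4  3  5  3  4  6  7  6  9  9]
 [ 4  4  5  4  4  6  6  4  5  3  5  7  9]
 [ 5  5  5  4  5  5  4  4  4  6  4  7 11]]
[[116 120 116 106  92  91  89  90  88  78  69  72  97 125]
 [113 118 114 105  95  91  89  90  90  85  74  75  95 122]
 [100 116 114 103  94  92  91  90  91  86  79  76  98 124]
 [ 98 116 113  99  91  92  91  90  90  89  81  73  96 126]
 [114 120 113 104  96  90  90  88  91  90  82  74 100 127]
 [124 124 119 111  96  91  89  92  89  88  83  74  98 124]
 [127 127 122 115  98  95  91  90  84  86  81  71  84 110]
 [127 127 122 115  99  93  86  82  82  86  83  73  73 102]
 [125 127 123 115 100  93  86  80  81  84  86  76  74  97]
 [125 128 123 115  98  93  88  83  87  91  88  80  73  98]
 [123 128 126 118 104  96  92  89  91  91  88  83  77 100]
 [128 125 124 122 114 100  93  91  88  93  87  83  81 103]
 [123 120 120 124 119 103  94  94  92  89  93  83  77  96]
 [111 111 114 122 118 106  91  92  92  92  92  84  77  85]
 [ 99 104 112 118 118 105  96  92  91  92  90  84  78  74]]
```

Request:
step_arm:
  rows: [-1.3, -1.4, 0, -0.002, -1.3, -1.4, 5, -0.002, -1.3, -1.4, 9.5, -0.002, -1.3, -1.4, 9.5, -0.002, -1.3, -1.4, 9.5, -0.002, -1.3, -1.4, 9.5, -0.002]

```text
t: 25.53
position: [616.2, 169.0, 32.9]
ee_rot: [180.0, 0.0, 9.5]
force: [-0.3, -0.0, -2.7]
finger_gap: 0.194
```

Request:
step_arm:
  rows: [0, 0, 2, 0, 0, 0, 3, 0, 0, 0, 3, 0, 0, 0, 3, 0]

```text
t: 25.87
position: [616.2, 169.0, 29.9]
ee_rot: [180.0, 0.0, 9.5]
force: [-0.8, 0.2, -2.4]
finger_gap: 0.196
```

Request:
step_arm:
  rows: [0, 0, 2, 0, 0, 0, 2, 0, 0, 0, 2, 0]

```text
t: 26.12
position: [616.2, 169.0, 27.9]
ee_rot: [180.0, 0.0, 9.5]
force: [0.1, -0.4, -3.3]
finger_gap: 0.195
```

Request:
step_arm:
  rows: [0, 0, 2, 0, 0, 0, 2, 0, 0, 0, 2, 0]

```text
t: 26.37
position: [616.2, 169.0, 25.8]
ee_rot: [180.0, 0.0, 9.5]
force: [-0.4, 0.3, -3.0]
finger_gap: 0.196
```

Request:
step_arm:
  rows: [0, 0, 2, 0, 0, 0, 4, 0, 0, 0, 4, 0, 0, 0, 4, 0]

```text
t: 26.7
position: [616.1, 169.0, 21.8]
ee_rot: [180.0, 0.0, 9.5]
force: [0.5, 1.7, -3.3]
finger_gap: 0.195
```

Request:
step_arm:
  rows: [0, 0, 2, 0, 0, 0, 4, 0, 0, 0, 4, 0, 0, 0, 4, 0]

```text
t: 27.03
position: [616.2, 168.9, 17.8]
ee_rot: [180.0, 0.0, 9.5]
force: [-0.3, -0.4, -2.9]
finger_gap: 0.195
```

Request:
step_arm:
  rows: [0, 0, 1, 0, 0, 0, 2, 0, 0, 0, 2, 0, 0, 0, 2, 0]

```text
t: 27.37
position: [616.3, 169.0, 15.9]
ee_rot: [180.0, 0.0, 9.5]
force: [0.1, 0.5, -3.3]
finger_gap: 0.197
```

Request:
step_arm:
  rows: [0, 0, 1, 0, 0, 0, 2, 0, 0, 0, 2, 0, 0, 0, 2, 0]

```text
t: 27.7
position: [616.2, 169.0, 14.0]
ee_rot: [180.0, 0.0, 9.5]
force: [0.4, 0.3, -2.6]
finger_gap: 0.196
```

Request:
step_arm:
  rows: [0, 0, 1, 0, 0, 0, 1, 0, 0, 0, 1, 0]

```text
t: 27.95
position: [616.3, 169.0, 13.7]
ee_rot: [-180.0, -0.0, 9.5]
force: [-4.3, -1.8, 7.9]
finger_gap: 0.196
```

Request:
step_arm:
  rows: [0, 0, 0.7, 0, 0, 0, 0.7, 0, 0, 0, 0.7, 0]

```text
t: 28.2
position: [616.4, 169.0, 13.7]
ee_rot: [-180.0, -0.1, 9.5]
force: [-8.7, -1.3, 17.2]
finger_gap: 0.197
```

Request:
step_arm:
  rows: [0, 0, -2, 0, 0, 0, -2, 0, 0, 0, -2, 0, 0, 0, -2, 0, 0, 0, -25, 0, 0, 0, -60, 0, 0, 0, -80, 0, 0, 0, -80, 0]
  hand: 1

```text
t: 28.87
position: [618.7, 169.7, 97.1]
ee_rot: [-180.0, -0.4, 9.5]
force: [1.4, 0.1, 1.1]
finger_gap: 1.001
```

```bash
python3 go.py 616.3 169 9.5 434.5 116 99.5;python3 -c "
from h import *
s=bot.state();print(s['position'],s['ee_rot'],s['force'],s['finger_gap'])"
```

```text
tool dx -188.1 dy 22.3 turn -1.571  dist 189
[618.67863919 169.656273    97.05935742] [-179.96304511   -0.36642696    9.45358567] [1.36833851 0.08597706 1.05557177] 1.0006221943395124
```

Request:
step_arm:
  rows: [-28, 3, 0, -0.12, -60, 7, 0, -0.24, -92, 11, 0, -0.36, -124, 15, 0, -0.48, -156, 18, 0, -0.6, -178, 21, 0, -0.72, -188, 22.3, 0, -0.84, -188, 22.3, 0, -0.96]

```text
t: 29.53
position: [432.3, 115.5, 92.3]
ee_rot: [-180.0, 0.0, 64.8]
force: [0.9, -0.0, 0.5]
finger_gap: 0.997
```

Request:
step_arm:
  rows: [0, 0, 0, -0.12, 0, 0, 0, -0.24, 0, 0, 0, -0.36, 0, 0, 0, -0.48, 0, 0, 0, -0.58, 0, 0, 0, -0.61, 0, 0, 0, -0.611]

```text
t: 30.12
position: [434.4, 116.1, 92.1]
ee_rot: [-180.0, -0.0, 99.6]
force: [0.7, -0.1, -0.6]
finger_gap: 0.998
```

```bash
python3 - <<'E'
from h import *
for i in range(3): cam('top')
s=bot.state();print(s['position'],s['ee_rot'],s['finger_gap'],s['force'])
T=cam('top','k_top.png');D=cam('side','k_side.png')
a=cv2.resize(T['color'][145:217,240:304],None,fx=6.25,fy=6.25,interpolation=cv2.INTER_CUBIC)
u,v=px(D,[434.5,116,40]).astype(int)
b=cv2.resize(D['color'][v-40:v+40,u-40:u+40],None,fx=5,fy=5,interpolation=cv2.INTER_CUBIC);print(u-40,v-40,px(D,[434.5,116,0]))
o=np.zeros((450,800,3),np.uint8);o[:a.shape[0],:a.shape[1]]=a;o[:b.shape[0],400:800]=b
cv2.imwrite('pics/k.png',np.clip((o/255.)**.7*255,0,255).astype(np.uint8))
E
```

```text
[434.44874024 116.13160946  92.16812732] [-1.79991681e+02  7.39640561e-04  9.93751506e+01] 0.9993253870421488 [ 0.33361841 -0.51234299  0.26425389]
220 148 [261.22689198 200.09665872]
```

View pics/k.png

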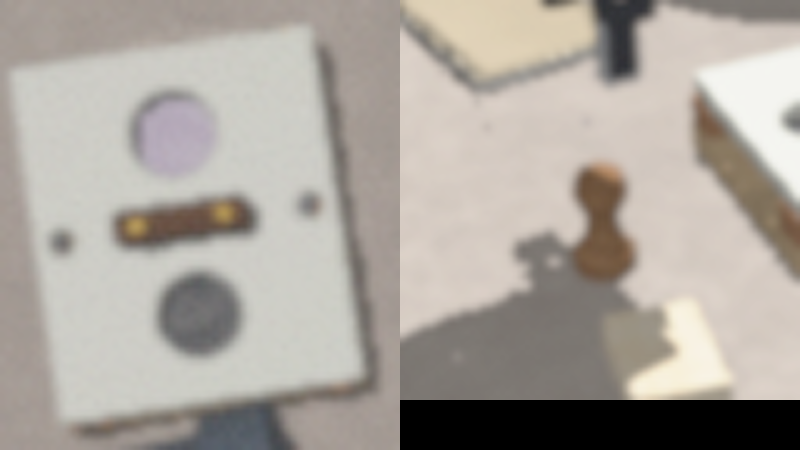

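Request:
step_arm:
  rows: [0, 0, 35, 0, 0, 0, 70, 0, 0, 0, 90, 0, 0, 0, 97, 0, 0, 0, 99.5, 0, 0, 0, 99.5, 0, 0, 0, 99.5, 0]

```text
t: 30.95
position: [435.5, 116.4, -6.0]
ee_rot: [179.9, -0.0, 99.5]
force: [0.0, 0.3, 0.2]
finger_gap: 1.0
```

Request:
step_arm:
  rows: [0, 0, 0, 0, 0, 0, 0, 0, 0, 0, 0, 0, 0, 0, 0, 0, 0, 0, 0, 0, 0, 0, 0, 0, 0, 0, 0, 0]
  hand: -1
  force: 30

```text
t: 31.53
position: [434.9, 116.4, -6.8]
ee_rot: [180.0, -0.0, 99.5]
force: [-0.2, 1.5, 6.5]
finger_gap: 0.312
```

```bash
python3 - <<'E'
from h import *
T=cam('top');s=bot.state();print(s['position'],s['ee_rot'],s['finger_gap'],s['force'])
f=lambda u,v,z:np.round(at(T,240+u/6.25-.42,145+v/6.25-.42,z)[:2],1)
for q in[(174,134,49),(200,313,49),(61,242,49),(309,205,49)]:print(f(*q))
E
```

```text
[434.89625594 116.34769658  -6.8441477 ] [ 1.79955370e+02 -1.60374579e-02  9.94670555e+01] 0.31192444227287286 [-1.55496211  0.40434871  5.48807124]
[663.4 174.7]
[571.5 159.9]
[607.2 231.5]
[627.7 104.9]
```

Request:
step_arm:
  rows: [0, 0, -10, 0, 0, 0, -35, 0, 0, 0, -65, 0, 0, 0, -85, 0, 0, 0, -92, 0, 0, 0, -92, 0, 0, 0, -92, 0]

```text
t: 32.17
position: [434.3, 116.1, 84.1]
ee_rot: [-180.0, -0.0, 99.5]
force: [0.3, 0.1, -0.6]
finger_gap: 0.313
```

```bash
python3 - <<'E'
from h import *
import os
for i in range(2): D=cam('side')
s=bot.state();p=s['position'];print(p,s['ee_rot'],s['finger_gap'],s['force'])
os.system('python3 go.py %f %f %f 663.2 175.3 99.5'%(p[0],p[1],s['ee_rot'][2]))
E
```

```text
tool dx 20.8 dy 236.2 turn -0.001  dist 237
[433.64881388 115.89428534  83.43622677] [-1.79883033e+02  1.44527775e-02  9.94646351e+01] 0.31348976616242774 [-0.30664583 -0.74278123 -1.19519667]
```

Request:
step_arm:
  rows: [2.5, 28, 0, 0, 5.3, 60, 0, 0, 8.1, 92, 0, 0, 11, 125, 0, 0, 14, 157, 0, 0, 16.6, 188, 0, 0, 18.5, 210, 0, 0, 19.4, 220, 0, 0]

```text
t: 32.93
position: [649.8, 171.8, 82.2]
ee_rot: [-179.9, 0.0, 99.5]
force: [0.5, 0.2, -0.2]
finger_gap: 0.313
```

Request:
step_arm:
  rows: [1.4, 16, 0, 0, 1.4, 16, 0, 0, 1.4, 16, 15, 0, 1.4, 16, 25, 0, 1.4, 16, 28, 0, 1.4, 16, 28, 0, 1.4, 16, 28, 0]

```text
t: 33.52
position: [663.4, 175.4, 56.8]
ee_rot: [-180.0, 0.0, 99.5]
force: [0.2, 0.1, 0.2]
finger_gap: 0.307
```

```bash
python3 - <<'E'
from h import *
for i in range(4): D=cam('side')
s=bot.state();p=s['position'];print(p,s['ee_rot'],s['finger_gap'],s['force'])
T=cam('top','m_top.png');D=cam('side','m_side.png')
a=cv2.resize(T['color'][145:217,240:304],None,fx=6.25,fy=6.25,interpolation=cv2.INTER_CUBIC)
u,v=px(D,[650,175,75]).astype(int);print(u-32,v-32)
b=cv2.resize(D['color'][v-32:v+32,u-32:u+32],None,fx=6.25,fy=6.25,interpolation=cv2.INTER_CUBIC)
for z in(65,60,52):print(z,px(D,[663.2,175.3,z]))
o=np.zeros((450,800,3),np.uint8);o[:a.shape[0],:a.shape[1]]=a;o[:b.shape[0],400:800]=b
cv2.imwrite('pics/m.png',np.clip((o/255.)**.7*255,0,255).astype(np.uint8))
E
```

```text
[664.16226766 175.54902053  57.47966009] [ 1.79945711e+02 -5.07733498e-03  9.94649308e+01] 0.3111751162918936 [0.39999664 0.05290401 0.11812558]
297 123
65 [333.365603   158.27407505]
60 [333.33340613 159.77060898]
52 [333.28212436 162.15333034]
```

View pics/m.png

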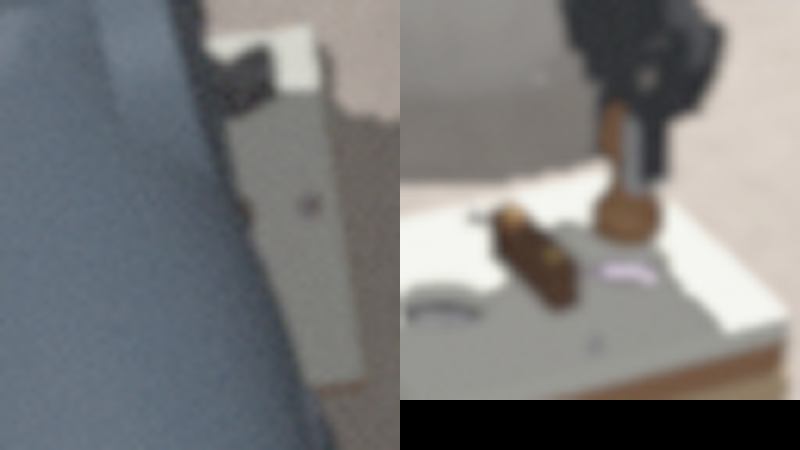

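Request:
step_arm:
  rows: [0, -0.8, 4, 0, 0, -0.8, 9, 0, 0, -0.8, 12, 0, 0, -0.8, 12, 0]

```text
t: 34.15
position: [662.5, 175.2, 43.6]
ee_rot: [-179.9, 0.0, 99.5]
force: [0.3, -0.2, -1.2]
finger_gap: 0.316
```

Request:
step_arm:
  rows: [0, 0, 2, 0, 0, 0, 4, 0, 0, 0, 4, 0]

```text
t: 34.4
position: [663.0, 175.3, 40.4]
ee_rot: [-180.0, 0.0, 99.5]
force: [0.0, -0.2, -0.0]
finger_gap: 0.311
```

Request:
step_arm:
  rows: [0, 0, 2, 0, 0, 0, 3, 0, 0, 0, 3, 0]

```text
t: 34.65
position: [663.0, 175.3, 37.5]
ee_rot: [-180.0, 0.0, 99.5]
force: [0.5, 0.3, -0.3]
finger_gap: 0.315
```

Request:
step_arm:
  rows: [0, 0, 2, 0, 0, 0, 4, 0, 0, 0, 6, 0, 0, 0, 6, 0, 0, 0, 6, 0]

```text
t: 35.07
position: [663.0, 175.3, 31.6]
ee_rot: [-180.0, 0.0, 99.5]
force: [0.1, -0.3, 0.5]
finger_gap: 0.313
```

Request:
step_arm:
  rows: [0, 0, 2, 0, 0, 0, 2, 0, 0, 0, 2, 0]

```text
t: 35.32
position: [663.0, 175.3, 29.7]
ee_rot: [-180.0, 0.0, 99.5]
force: [-0.5, 0.0, -1.0]
finger_gap: 0.312
```

Request:
step_arm:
  rows: [0, 0, 1, 0, 0, 0, 1, 0, 0, 0, 1, 0]

```text
t: 35.57
position: [663.0, 175.3, 28.8]
ee_rot: [-180.0, 0.0, 99.5]
force: [0.2, 0.6, -0.8]
finger_gap: 0.31
```

Request:
step_arm:
  rows: [0, 0, 1, 0, 0, 0, 1, 0, 0, 0, 1, 0]

```text
t: 35.82
position: [663.1, 175.3, 27.8]
ee_rot: [-180.0, -0.0, 99.5]
force: [-0.8, 0.5, -0.8]
finger_gap: 0.312
```

Request:
step_arm:
  rows: [0, 0, 0.7, 0, 0, 0, 0.7, 0, 0, 0, 0.7, 0]

```text
t: 36.07
position: [663.2, 175.4, 27.2]
ee_rot: [180.0, -0.0, 99.5]
force: [0.4, -0.9, 0.3]
finger_gap: 0.313
```

Request:
step_arm:
  rows: [0, 0, 0.7, 0, 0, 0, 0.7, 0, 0, 0, 0.7, 0]

```text
t: 36.32
position: [663.6, 175.6, 27.0]
ee_rot: [179.9, -0.0, 99.5]
force: [-0.4, 0.4, 5.6]
finger_gap: 0.308
```

Request:
step_arm:
  rows: [0, 0, 0, 0, 0, 0, 0, 0, 0, 0, 0, 0, 0, 0, 0, 0, 0, 0, 0, 0]
  hand: 1

```text
t: 36.73
position: [663.0, 175.3, 26.3]
ee_rot: [-180.0, 0.0, 99.5]
force: [0.0, 0.6, 0.1]
finger_gap: 0.992
```

Request:
step_arm:
  rows: [0, 0, -15, 0, 0, 0, -40, 0, 0, 0, -65, 0, 0, 0, -75, 0, 0, 0, -75, 0, 0, 0, -75, 0]

```text
t: 37.23
position: [663.3, 175.4, 101.2]
ee_rot: [180.0, -0.0, 99.5]
force: [-0.1, -0.5, -0.6]
finger_gap: 0.999
```

```bash
python3 go.py 663.2 175.4 99.5 398.6 -236.9 99.5; python3 -c "
from h import *
T=cam('top')
# pale stamp crop ctr: knob ~ (683,441) foot ~(677,440) in tc
s=bot.state();print(s['position'],s['ee_rot'],s['finger_gap'])
print(at(T,225+683/4-.4,140+441/4-.4,60),at(T,225+677/4-.4,140+440/4-.4,20))"
```

```text
tool dx -363.0 dy -329.0 turn -0.000  dist 490
[662.73218601 175.25424894 100.2939217 ] [-1.79938114e+02  6.88008577e-03  9.94675135e+01] 1.001878186280197
[ 400.44122442 -235.28311619   60.        ] [ 398.79895905 -236.89628602   20.        ]
```

Request:
step_arm:
  rows: [-22, -20, 0, 0, -48, -44, 0, 0, -75, -68, 0, 0, -102, -92, 0, 0, -129, -116, 0, 0, -156, -140, 0, 0, -182, -164, 0, 0, -208, -188, 0, 0]

```text
t: 37.95
position: [509.7, -61.8, 100.0]
ee_rot: [-179.9, -0.0, 99.5]
force: [0.3, -1.7, 1.1]
finger_gap: 1.003
```

Request:
step_arm:
  rows: [-27, -24, 0, 0, -54, -49, 0, 0, -81, -73, 0, 0, -108, -97, 0, 0, -130, -117, 0, 0, -146, -131, 0, 0, -146, -131, 0, 0, -146, -131, 0, 0]

```text
t: 38.62
position: [405.5, -226.6, 100.3]
ee_rot: [-179.9, -0.1, 99.3]
force: [-0.2, 0.2, -0.0]
finger_gap: 1.003
```

```bash
python3 - <<'E'
from h import *
import os
for i in range(5): D=cam('side')
s=bot.state();p=s['position'];print(p,s['ee_rot'],s['finger_gap'],s['force'],flush=True)
os.system('python3 go.py %f %f %f 399.2 -236.5 99.5'%(p[0],p[1],s['ee_rot'][2]))
T=cam('top','n_top.png');cam('side','n_side.png')
for n,k in (('top','dark_stamp'),('side','dark_stamp'),('top','guide'),('side','pale_stamp')):print(n,k,[(np.round(i['bbox']).tolist(),round(i['p'],2)) for i in bot.boxes_of(n,k)[:2]])
E
```

```text
[ 406.94778954 -225.49150903  101.09642263] [-1.79981726e+02 -2.28277548e-02  9.95415407e+01] 0.9992003113197764 [-0.15563609 -0.34614551 -0.09366284]
tool dx -9.6 dy -9.5 turn 0.001  dist 13
top dark_stamp []
side dark_stamp [([328.0, 150.0, 8.0, 18.0], 0.54)]
top guide []
side pale_stamp [([233.0, 285.0, 20.0, 35.0], 0.91), ([268.0, 268.0, 17.0, 26.0], 0.86)]
```

Request:
step_arm:
  rows: [-9.6, -9.5, 0, 0, -9.6, -9.5, 0, 0, -9.6, -9.5, 30, 0, -9.6, -9.5, 65, 0, -9.6, -9.5, 92, 0, -9.6, -9.5, 104, 0, -9.6, -9.5, 108, 0, -9.6, -9.5, 108, 0]

```text
t: 39.83
position: [398.4, -236.9, -7.2]
ee_rot: [-179.9, -0.1, 99.5]
force: [-0.7, -0.1, 1.0]
finger_gap: 1.0
```

Request:
step_arm:
  rows: [0, 0, 0, 0, 0, 0, 0, 0, 0, 0, 0, 0, 0, 0, 0, 0, 0, 0, 0, 0, 0, 0, 0, 0, 0, 0, 0, 0]

```text
t: 40.42
position: [399.0, -237.4, -6.4]
ee_rot: [180.0, 0.0, 99.5]
force: [-0.2, 0.3, 0.5]
finger_gap: 0.998
```

Request:
step_arm:
  rows: [0, 0, 0, 0, 0, 0, 0, 0, 0, 0, 0, 0, 0, 0, 0, 0, 0, 0, 0, 0, 0, 0, 0, 0, 0, 0, 0, 0]
  hand: -1
  force: 30

```text
t: 41.0
position: [399.0, -237.3, -6.4]
ee_rot: [180.0, 0.0, 99.5]
force: [-0.2, 1.6, 5.0]
finger_gap: 0.331
```

Request:
step_arm:
  rows: [0, 0, -10, 0, 0, 0, -35, 0, 0, 0, -65, 0, 0, 0, -90, 0, 0, 0, -100, 0, 0, 0, -100, 0, 0, 0, -100, 0]

```text
t: 41.58
position: [399.0, -237.4, 93.2]
ee_rot: [180.0, 0.0, 99.5]
force: [-1.4, 0.4, -1.1]
finger_gap: 0.331
```

```bash
python3 go.py 399 -237.3 99.5 570.8 160.2 99.5; python3 -c "
from h import *
cam('top');s=bot.state();print(s['position'],s['finger_gap'])"
```

```text
tool dx 363.7 dy 235.1 turn -0.000  dist 433
[ 398.46269907 -237.12578971   92.52138833] 0.33076924995272367
```

Request:
step_arm:
  rows: [22, 14, 0, 0, 48, 31, 0, 0, 78, 50, 0, 0, 107, 69, 0, 0, 136, 88, 0, 0, 165, 107, 0, 0, 194, 126, 0, 0, 222, 144, 0, 0]

```text
t: 42.3
position: [503.9, 7.2, 91.9]
ee_rot: [-179.9, -0.0, 99.5]
force: [0.4, -1.6, -0.6]
finger_gap: 0.333
```

Request:
step_arm:
  rows: [28, 18, 0, 0, 56, 36, 0, 0, 84, 54, 0, 0, 106, 68, 0, 0, 122, 79, 0, 0, 130, 84, 0, 0, 130, 84, 0, 0, 130, 84, 0, 0]

```text
t: 42.97
position: [565.1, 146.9, 92.3]
ee_rot: [-179.9, 0.0, 99.5]
force: [-0.3, -0.0, 0.5]
finger_gap: 0.333
```

```bash
python3 - <<'E'
from h import *
import os
for i in range(6): D=cam('side')
s=bot.state();p=s['position'];print(p,s['ee_rot'],s['finger_gap'],s['force'],flush=True)
os.system('python3 go.py %f %f %f 570.8 160.2 99.5'%(p[0],p[1],s['ee_rot'][2]))
E
```

```text
[565.77194209 146.5887316   93.59653998] [1.79988996e+02 3.75537398e-03 9.94093170e+01] 0.33206165564171153 [-0.49141345  0.29363249  0.25668496]
tool dx 12.6 dy 7.2 turn -0.002  dist 15
```

Request:
step_arm:
  rows: [12.6, 7.2, 0, 0, 12.6, 7.2, 0, 0, 12.6, 7.2, 15, 0, 12.6, 7.2, 32, 0, 12.6, 7.2, 43, 0, 12.6, 7.2, 47, 0, 12.6, 7.2, 47, 0, 12.6, 7.2, 47, 0]

```text
t: 43.93
position: [571.0, 160.8, 46.9]
ee_rot: [180.0, -0.0, 99.5]
force: [1.1, 0.3, 0.2]
finger_gap: 0.333
```

Request:
step_arm:
  rows: [0, 0, 0, 0, 0, 0, 0, 0, 0, 0, 2, 0, 0, 0, 4, 0, 0, 0, 4, 0, 0, 0, 4, 0]

```text
t: 44.43
position: [570.8, 161.0, 42.3]
ee_rot: [-180.0, 0.0, 99.5]
force: [-0.6, -0.1, -0.6]
finger_gap: 0.331
```

Request:
step_arm:
  rows: [0, 0, 2, 0, 0, 0, 3, 0, 0, 0, 3, 0, 0, 0, 3, 0]

```text
t: 44.77
position: [570.8, 161.0, 39.3]
ee_rot: [-180.0, 0.0, 99.5]
force: [-0.5, -0.6, 0.4]
finger_gap: 0.33
```

Inside the bore without contact; continuing to the bar.

Request:
step_arm:
  rows: [0, 0, 2, 0, 0, 0, 4, 0, 0, 0, 6, 0, 0, 0, 8, 0, 0, 0, 8, 0, 0, 0, 8, 0]

```text
t: 45.27
position: [570.8, 161.0, 31.2]
ee_rot: [-180.0, 0.0, 99.5]
force: [-0.1, 0.5, -0.6]
finger_gap: 0.331
```

Request:
step_arm:
  rows: [0, 0, 1.5, 0, 0, 0, 2, 0, 0, 0, 2, 0, 0, 0, 2, 0]

```text
t: 45.6
position: [570.9, 161.0, 29.4]
ee_rot: [180.0, 0.0, 99.5]
force: [-0.0, 0.2, -1.7]
finger_gap: 0.333
```

Request:
step_arm:
  rows: [0, 0, 1, 0, 0, 0, 1, 0, 0, 0, 1, 0]

```text
t: 45.85
position: [570.9, 161.0, 28.3]
ee_rot: [-180.0, 0.0, 99.5]
force: [0.7, -1.3, -0.7]
finger_gap: 0.332
```

Request:
step_arm:
  rows: [0, 0, 0.7, 0, 0, 0, 0.7, 0, 0, 0, 0.7, 0]

```text
t: 46.1
position: [570.9, 161.0, 27.7]
ee_rot: [-180.0, -0.0, 99.5]
force: [-0.1, -1.1, -0.6]
finger_gap: 0.334
```

Request:
step_arm:
  rows: [0, 0, 0.7, 0, 0, 0, 0.7, 0, 0, 0, 0.7, 0]

```text
t: 46.35
position: [571.3, 161.1, 27.5]
ee_rot: [179.9, -0.0, 99.5]
force: [-0.5, -0.3, 5.3]
finger_gap: 0.332
```

Request:
step_arm:
  rows: [0, 0, 0, 0, 0, 0, 0, 0, 0, 0, 0, 0, 0, 0, 0, 0, 0, 0, 0, 0]
  hand: 1

```text
t: 46.77
position: [570.8, 161.0, 26.9]
ee_rot: [-180.0, 0.0, 99.5]
force: [-0.1, 0.8, -0.4]
finger_gap: 0.993
```

Request:
step_arm:
  rows: [0, 0, -15, 0, 0, 0, -40, 0, 0, 0, -75, 0, 0, 0, -110, 0, 0, 0, -130, 0, 0, 0, -130, 0]

```text
t: 47.27
position: [573.0, 161.6, 161.9]
ee_rot: [179.6, -0.0, 99.5]
force: [1.5, 0.8, -0.0]
finger_gap: 1.003
```

Request:
step_arm:
  rows: [-25, -20, 0, 0, -55, -45, 0, 0, -85, -70, 0, 0, -115, -95, 0, 0, -145, -115, 0, 0, -175, -130, 0, 0, -200, -140, 0, 0, -200, -140, 0, 0]

```text
t: 47.93
position: [464.3, -62.9, 156.9]
ee_rot: [-180.0, 0.1, 99.3]
force: [-0.1, -0.0, -0.1]
finger_gap: 1.003
```

```bash
python3 - <<'E'
from h import *
for i in range(6): cam('side')
s=bot.state();print(s['t'],s['position'],s['force'],s['finger_gap'])
T=cam('top','z_top.png');D=cam('side','z_side.png')
a=cv2.resize(T['color'][130:290,225:425],(400,320),interpolation=cv2.INTER_CUBIC)
b=cv2.resize(D['color'][125:215,265:365],(400,360),interpolation=cv2.INTER_CUBIC)
c=cv2.resize(T['color'][150:212,240:302],(400,400),interpolation=cv2.INTER_CUBIC)
o=np.zeros((600,800,3),np.uint8);o[:400,:400]=c;o[:360,400:]=b;o[400:600,:250]=cv2.resize(a,(250,200),interpolation=cv2.INTER_AREA)
o[360:600,400:800]=cv2.resize(D['color'][120:330,190:470],(400,240))[:240]
cv2.imwrite('pics/z.png',np.clip((o/255.)**.7*255,0,255).astype(np.uint8))
E
```

```text
48.2333 [465.86183809 -58.44784518 156.7819785 ] [ 0.35008143 -0.71236274 -0.48772686] 1.0002720763708086
```

View pics/z.png

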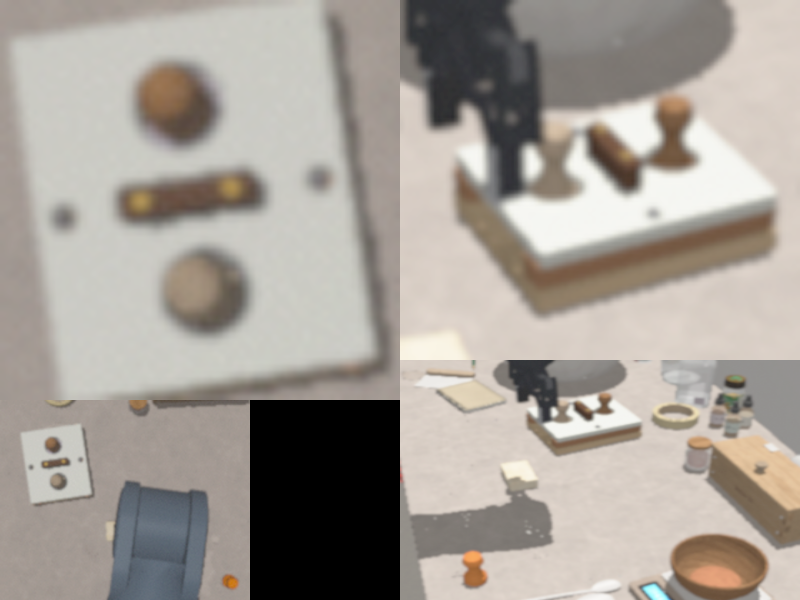

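The last picture shows the plate flat on the rails. The dark stamp is upright over the lavender bar (near (172,100) in the top crop) and the pale stamp is upright over the charcoal bar (near (203,290)). The cream bar, jar and orange look-alike look undisturbed, and the gripper is clear. Handing in.

```bash
python3 -c "
from h import *
print(bot.sign_off())"
```

```text
the job is handed in; nothing more can be done
None
```

The job is done and handed in at about 48 s of the 131 s allowed. It was carried out in the order asked, and the sign-off gives no verdict.

- **Bars:** The lavender bar is in the far pocket and the charcoal bar in the near pocket. Both were pressed to the floor and released, and a top view showed both in their pockets.
- **Guide:** The plate went over the pins with no contact on the way down. It stopped on the rails within 0.1 mm of the height I had worked out.
- **Stamps:** The dark stamp is on the lavender bar and the pale stamp on the charcoal bar. Each passed through its bore without touching and met its bar at about 5 N. The last pictures show both upright and let go, the plate flat, the gripper clear, and nothing seen to have moved that should stay.

**What disagreed:**
- **Tool height:** The reported height was off: the closed fingertips touched the table at a reading of −38 mm. My first close on the lavender bar shut on air because of this. I measured the offset by touch and used it for every move after that.
- **Cameras:** The side camera placed the jig, and some of the other things, about 4 mm (x) and up to 9 mm (y) away from the top camera. I trusted the top camera, which matched the arm to within about 1.5 mm.
- **Bar check:** A side-view fit of the held lavender bar matched badly, because the fingers hid part of it. I ignored it and seated the bar by feel.

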